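# Dry the wooden tools on the dish rack's rib

### The job

Pull the dish rack's drop front down, take the dry tumbler out of the rack and stand it mouth-down, as it is now, on the empty tin plate, and lay every wet wooden tool from the mat level across the rack's middle rib, balanced there by itself so that both ends hang clear of the tray (the blades are soaked unequally, so find each tool's balance point by trial). When all the tools are balanced and let go, push the drop front fully up again, and leave the ladle, bowl and soap bottle where they are.

Things in the scene. Friction and masses are not known exactly. Their poses are not given: they have to be found in the camera images.
- rib: the green dish rack's middle rib, fixed, the fulcrum: straight, flat top face 12 mm wide. Origin on the middle of the top face, 49 mm above the table; x along the rib from the rack's front (drop front) to its back, y across, z up. The rib runs from x = -120 to +152 mm. Tray floor 34 mm below the top face. The tools fit side by side along it, about 67 mm apart
- rack: the green plastic dish rack, open above; origin at table height straight below the rib's origin, axes as the rib. Inside it runs from x = -127 (drop front) to +152 mm (back wall) and y = -152 to +152 mm (side walls); wall tops 93 mm and tray floor 15 mm above the table. Behind the back wall a clear folded lid stands propped open, leaning away 40 degrees, its top 180 mm above the table
- flap (a joint): the rack's green drop front, hinged along its bottom edge: 0 rad = upright and shut, grows as it is pulled down and outwards, stop at 1.2 rad. Its hinge is stiff, so it stays where it is left (about 3 N at the bar moves it); it starts shut or a little ajar
- flap_bar (a point): centre of the round steel pull bar on the drop front's free edge: 10 mm thick, 120 mm free length, parallel to the hinge and 80 mm from it, 30 mm gap between bar and panel. Shut it is 100 mm above the table, fully down 49 mm. x: panel's normal (to the rack's back when shut), y along the bar, z from hinge to bar
- flap_hinge (a point): middle of the drop front's hinge line, 20 mm above the table, turning with the drop front (axes as flap_bar)
- turner_mid (a point): wooden turner, rectangular slotted blade, 220 mm long, flat underside. Point at mid-length, 8 mm above the underside; x towards the blade, z up. Handle 20 mm wide, 16 mm thick, x = -110 to +30 mm; blade 10 mm thick, up to 56 mm wide, x = +30 to +110 mm. 80 to 140 g; balance point between x = -6 and +27 mm, differs each start. May be absent
- spoon_mid (a point): wooden paddle with a round-ended blade; sizes, point, axes and balance as the turner. May be absent
- scraper_mid (a point): wooden scraper whose blade broadens to a square end; sizes, point, axes and balance as the turner. May be absent
- tumbler_mid (a point): aluminium tumbler standing mouth-down on the rack's tray floor beside the rib: 60 mm diameter, 70 mm high, closed end up, 90 g. Point on its axis half-way up, z up
- plate_top (a point): the empty white enamel tin plate with a blue edge, 160 mm across, on the table at the right: centre of its flat floor (124 mm across), 4 mm above the table; the rim is 15 mm high
- mat: flat black rubber drain mat 250 x 270 x 6 mm on which the wooden tools lie, about 86 mm apart; origin under its centre at table height
- bowl: blue melamine bowl on the second tin plate at the far right; bystander; origin under it
- ladle_mid (a point): stainless steel ladle 225 mm long lying on the table at the far side; bystander
- soap: white soap bottle 170 mm tall at the far side; bystander; origin under its centre
Things that resemble listed ones, but are neither listed nor needed, are in the scene too. Leave any green look-alike of the part that bears scraper_mid alone.

How it is judged (in metres and radians):
On the way, in this order (a step that is already met when the one before it is completed fails the run):
1. the drop front is pulled down (past 1.0 rad) (value of joint flap above 1 rad), for 0.2 s.
2. every wooden tool lies balanced level across the rib and the tumbler stands on the plate (angle between the z axis of each of turner_mid, spoon_mid, scraper_mid and the z axis of rib, either way round below 0.09 rad and angle between the x axis of each of turner_mid, spoon_mid, scraper_mid and the y axis of rib, either way round below 0.4 rad and z of turner_mid in the frame of rib between 0.002 and 0.016 m and y of turner_mid in the frame of rib between -0.035 and 0.035 m and contact force between each of turner, spoon, scraper and rib above 0.3 N and z of spoon_mid in the frame of rib between 0.002 and 0.016 m and y of spoon_mid in the frame of rib between -0.035 and 0.035 m and z of scraper_mid in the frame of rib between 0.002 and 0.016 m and y of scraper_mid in the frame of rib between -0.035 and 0.035 m and horizontal distance between tumbler_mid and plate_top below 0.045 m and angle between tumbler_mid's own z axis and vertical below 0.12 rad and height (world z) of tumbler_mid below 0.05 m), for 0.3 s.
At the end, for the whole second after the job is handed in: Every wooden tool present rests on the rib alone, level within 0.09 rad (either face up), crosswise within 0.4 rad, mid-length within 35 mm of the rib; the tumbler stands upright as before within 45 mm of the plate's centre; the drop front is shut within 0.08 rad; all at rest (all of step 2 and linear speed of each of turner, spoon, scraper, tumbler below 0.02 m/s and value of joint flap below 0.08 rad); the robot touches nothing.
It fails at once if the bowl is moved more than 40 mm (distance of bowl from where it was at the start of the episode above 0.04 m).
It fails at once if the ladle is moved more than 40 mm (distance of ladle_mid from where it was at the start of the episode above 0.04 m).
It fails at once if the soap bottle is moved more than 40 mm (distance of soap from where it was at the start of the episode above 0.04 m).
Of turner, spoon, scraper only 2 to 3 are there at a start; the rules pass over those that are not, and their reading is None.
At some moment in a run one of turner, spoon, scraper, tumbler may be knocked a few centimetres aside while the robot is not near it.
Once in a run the grip may slacken for a moment while it holds something.
It also fails if it takes over 210 s, if anything falls off the work surface, if the arm or the gripper's body presses on something with over 40 N, if the wrist force passes 120 N, or if a joint passes its speed limit or range.

### The arm

A 6-joint arm with a two-finger parallel gripper is mounted at the origin on the work surface. World frame = base frame: x ahead of the robot, y to its left, z up, the work surface at z = 0. Lengths are in mm, angles in rad, forces in N, time in s.
With the tool pointing down it reaches from about 350 to 975 mm from the base axis. Payload 7.1 kg.
Tool frame: the origin (TCP) lies at the very end of the fingers, on their centre line; the grasp point (between the pads) lies 19 mm behind it (ctrl.grasp_offset is the distance from the TCP to the grasp point, in mm); z points along the fingers, y is the line along which they close (so a half turn about z gives the same grasp; the last joint's range is limited). The gripper opens to 88 mm and grips with 3 to 60 N. Pads are 20 mm wide; open, the fingers measure 115 mm over their backs; the gripper's body (75 mm by 178 mm) begins 61 mm behind the grasp point.
Start: joints at [1.14, 0.423, 1.63, -0, 1.089, -0.019], TCP at [250.13, 572.748, 222.675] pointing down, gripper open.
Joint ranges: [-3, 3], [-0.9, 2.11], [0.09, 2.58], [-1.31, 4.45], [0.11, 2.69], [-2.54, 2.54]. Speed limits (rad/s): [2.39, 2.39, 3.01, 3.14, 3.14, 3.14].

### API

Orientations are given as a rotation vector (axis times angle).
In Python, from workcell import ctrl, viewer, ticket, models gives the robot as it stands.
- The arm moves only by the tool play_rows, never from a script. Its arguments are lists of equal length, an entry for each row: "dp": the shift along the world's x, y, z in mm, a list of three; "yaw": the turn about the world's z in degrees. In form: {"dp": [[tx, ty, tz], ...], "yaw": [yaw, ...]}. A call has 1 to 8 rows; each row shifts and turns the commanded pose from where the row before left it; what a row does not reach is not made up. A row lasts 1/12 s, in which the tool goes at most 41.7 mm and 7.16 degrees, less where a joint would pass 70% of its speed; a pose out of reach is approached as far as the arm can. A call is refused whole if a number of a shift passes 41.7 or a number of a turn 7.16, either way. A call with a gripper value outside its range is refused whole. "gripper" is the closure, from 0 (fully open) to 1 (shut), set as the call begins (left out, the last holds). The fingers move at their own pace and stop on an object; the grip force is fixed at half the most. Time passes only in rows, so rows that do not move let the fingers close. It gives the time, the measured TCP pose, the force, the opening and the grip force at its end, in the units of the state.
- ctrl.get_obs(): the state, without advancing time (a new reading comes with each control period).
- viewer.get_image(name): name is "scene" or "top"; returns a dict with "pixels" (400x640x3 uint8, red, green, blue), "range_z" (400x640 float32, mm along the optical axis (not along the pixel's ray), 0 where there is no reading), "fx", "fy", "cx", "cy" (pixels), "T" (4x4, takes a point from camera to world coordinates). Camera axes: x right, y up, looking along -z (the intrinsics and any distortion apply to the point x, -y, -z); pixel columns grow to the right and rows downward; lengths in mm; the calibration is good to about 2 mm. A picture is of the moment at which its call begins.
- ticket.close_job(): hands the job in; it is judged then, once.
Trained networks look in a picture, given as the dict that the camera call returned (one of the last four; its "shot" number tells which), for a name from the list of things; names that differ only in an ending like _2 or _b are one class to them, and where a whole thing is asked for, a point or a joint stands for the part that bears it (a point fixed in the world has none). Each returns a list of dicts, best first, with "conf" (0 to 1); they miss things now and then, are a little off and sometimes report something else, mostly with a low value. They report only what shows in the picture. A call takes as long as a camera call. They do not tell look-alikes from the thing itself.
- models.look_for(picture, name): "bbox" ([centre column, centre row, width, height] in pixels, round what is visible of it).
- models.landmark_of(picture, name): "location" ([column, row] in pixels: a listed point, or the origin of a listed thing).
The state is a dict: "t": time; "qpos": joint angles; "qvel": joint speeds; "joint_torque": joint torques, N m; "ee_pos": TCP position; "orientation": TCP orientation; "ft_force": force on the tool from outside, world axes, zero at the start; "moment": the same for the moment, N m; "width": finger opening in mm; "grasp_force": force on a finger pad.
Only numpy, scipy, OpenCV 4.12 (cv2) and the standard library are available. Lean on these libraries where they do the work, as an engineer would, in place of code of your own. Each camera call takes 0.05 s, during which the arm holds its last target. There are 200 camera calls.

## Working session

There is one attempt and no reset: what is moved stays moved. The work goes in short steps, Python scripts to look and compute and a tool call to move; the robot and the scene stay as the last step left them, time stands still between calls to the robot, and variables do not carry over. Pictures are saved under pics/ and viewed, at most 14 in all, crops included, and the job is handed in when it is done.

Besides the shell and the picture viewer there is one more tool, called by a JSON object that holds its "name" and its "arguments". play_rows: Moves the arm, as the interface text tells. Its arguments: {"type":"object","properties":{"dp":{"type":"array"},"yaw":{"type":"array"},"gripper":{"type":"number"}},"required":["dp","yaw"]}

```bash
mkdir -p pics; cat > h.py <<'E'
import numpy as np, cv2
from workcell import ctrl, viewer, ticket, models
def w(im,u,v,z=None):
    """pixel->world; by depth (median 3x3) or on plane z"""
    T=np.array(im["T"]); d=np.array([(u-im["cx"])/im["fx"],-(v-im["cy"])/im["fy"],-1.])
    if z is None:
        p=im["range_z"][int(v)-1:int(v)+2,int(u)-1:int(u)+2]; p=p[p>0]
        return (T@np.r_[d*np.median(p),1])[:3] if p.size else None
    r=T[:3,:3]@d; return T[:3,3]+r*(z-T[2,3])/r[2]
def cloud(im):
    v,u=np.mgrid[0:400,0:640]; R=im["range_z"]
    P=np.stack([(u-im["cx"])/im["fx"]*R,-(v-im["cy"])/im["fy"]*R,-R],-1)
    return P@np.array(im["T"])[:3,:3].T+np.array(im["T"])[:3,3]
def save(im,n,crop=None,k=1):
    p=im["pixels"][:,:,::-1]
    if crop: p=p[crop[1]:crop[3],crop[0]:crop[2]]
    cv2.imwrite("pics/"+n,cv2.resize(p,None,fx=k,fy=k,interpolation=cv2.INTER_CUBIC))
E
python3 - <<'E'
from h import *
np.set_printoptions(precision=0,suppress=True)
ims={n:viewer.get_image(n) for n in("scene","top")}
for n,im in ims.items():
    save(im,n+"0.png",k=1.25)
    print(n,[im[k] for k in("fx","fy","cx","cy")],np.array(im["T"])[:3].round(2).tolist())
    for q in "rib rack flap_bar flap_hinge turner_mid spoon_mid scraper_mid tumbler_mid plate_top mat bowl ladle_mid soap".split():
        for r in models.landmark_of(im,q)[:3]:
            l=r["location"]; print(q,round(r["conf"],2),np.array(l),w(im,*l))
o=ctrl.get_obs(); print(o); print(ctrl.grasp_offset)
E
```

```text
scene [412.42029611163133, 412.42029611163133, 320.7771234016509, 193.79643630085712] [[0.14, -0.83, 0.54, 1174.33], [0.99, 0.12, -0.08, -165.5], [0.01, 0.54, 0.84, 1187.32]]
rib 0.87 [427. 207.] [522. 292.  16.]
rack 0.61 [423. 218.] [560. 267.  15.]
flap_bar 0.79 [390. 199.] [476. 177.  18.]
flap_hinge 0.74 [387. 213.] [536. 150.  34.]
flap_hinge 0.42 [331. 201.] [455. -20.  19.]
flap_hinge 0.15 [424. 187.] [485. 278.  83.]
turner_mid 0.87 [308. 199.] [439. -97.  21.]
spoon_mid 0.76 [280. 205.] [ 449. -189.   22.]
scraper_mid 0.92 [407. 135.] [206. 307.  13.]
tumbler_mid 0.97 [425. 187.] [487. 279.  82.]
plate_top 0.76 [217. 228.] [ 498. -400.    3.]
plate_top 0.44 [331. 200.] [454. -20.  20.]
mat 0.58 [303. 205.] [ 456. -115.   16.]
bowl 0.76 [248. 287.] [ 712. -313.    7.]
bowl 0.72 [305. 203.] [ 454. -108.   20.]
soap 0.92 [311. 302.] [ 800. -134.   55.]
top [488.09399230110773, 488.09399230110773, 328.62985625028057, 205.61228646692626] [[0.05, 0.97, -0.22, 186.11], [-1.0, 0.04, -0.01, -49.89], [0.0, 0.22, 0.98, 1381.06]]
rib 0.81 [219. 178.] [551. 278.  47.]
rib 0.47 [352. 142
[... 497 characters left out ...]
3. 220.] [449. -24.  20.]
plate_top 0.63 [453. 207.] [ 505. -397.    5.]
mat 0.66 [352. 227.] [ 430. -105.   22.]
bowl 0.66 [428. 140.] [ 705. -323.    9.]
bowl 0.43 [351. 225.] [ 436. -104.   21.]
ladle_mid 0.74 [351. 142.] [689. -96.   7.]
soap 0.7 [365. 115.] [ 742. -128.   91.]
soap 0.53 [456. 207.] [ 507. -405.    2.]
{'t': 1.4, 'qpos': array([ 1.,  0.,  2.,  0.,  1., -0.]), 'qvel': array([-0., -0., -0., -0., -0.,  0.]), 'joint_torque': array([  0., -54., -27.,   0.,   0.,  -0.]), 'ee_pos': array([250., 573., 223.]), 'orientation': array([-1., -3., -0.]), 'ft_force': array([ 0.,  0., -0.]), 'moment': array([0., 0., 0.]), 'grasp_force': 0.0, 'width': 87.79575737634508}
18.700000000000003
```

View pics/scene0.png

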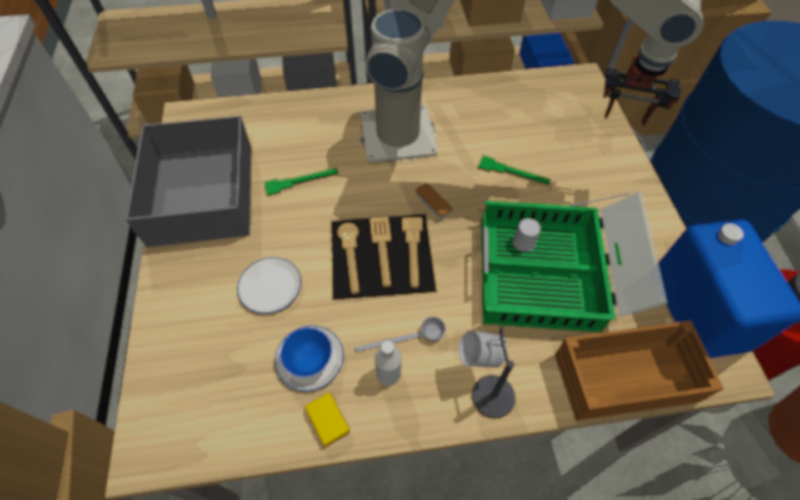

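View pics/top0.png

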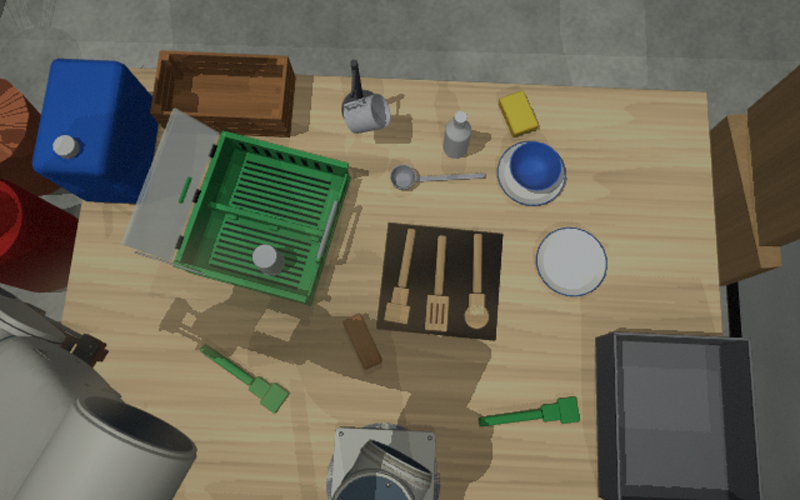

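The top view shows the rack at left, with its front facing right (bar at about (327,233)) and the tumbler at (265,258). The mat holds the scraper, turner and spoon at columns 402, 437 and 477, handles pointing away from the robot. The white plate is at (572,262), and the green scraper look-alikes are at (255,375) and (540,410).

```bash
cat > m.py <<'E'
from h import *
np.set_printoptions(precision=1,suppress=True)
def tools(im,z0=17,z1=27,box=(280,580,-270,60)):
    P=cloud(im); hsv=cv2.cvtColor(im["pixels"],cv2.COLOR_RGB2HSV)
    m=(hsv[...,2]>100)&(hsv[...,1]>60)&(hsv[...,0]<30)&(P[...,0]>box[0])&(P[...,0]<box[1])&(P[...,1]>box[2])&(P[...,1]<box[3])&(P[...,2]>12)&(P[...,2]<35)
    n,L,S,C=cv2.connectedComponentsWithStats(m.astype(np.uint8))
    for i in range(1,n):
        if S[i,4]<150: continue
        v,u=np.nonzero(L==i); X=np.array([w(im,a,b,20) for a,b in zip(u,v)])
        # tight rectangle gives length axis
        (c,s,a)=cv2.minAreaRect(X[:,:2].astype(np.float32)); B=cv2.boxPoints((c,s,a))
        e=B[1]-B[0]; f=B[2]-B[1]; ax=e if np.hypot(*e)>np.hypot(*f) else f; ax/=np.hypot(*ax)
        t=(X[:,:2]-c)@ax; n_=np.array([-ax[1],ax[0]]); q=(X[:,:2]-c)@n_
        if q[t>50].std()<q[t<-50].std(): ax=-ax;t=-t; n_=-n_; q=-q
        k=(t<10)&(t>-90); sl,ic=np.polyfit(t[k],q[k],1)
        print("tool c",np.array(c),"size",sorted(s),"blade yaw",np.degrees(np.arctan2(*ax[::-1])),"+",np.degrees(sl),"handle off",ic,"z",np.median(P[L==i][:,2]))
E
python3 - <<'E'
from m import *
for n in("top","scene"):
    im=viewer.get_image(n); P=cloud(im); hsv=cv2.cvtColor(im["pixels"],cv2.COLOR_RGB2HSV); print(n)
    g=(hsv[...,0]>45)&(hsv[...,0]<85)&(hsv[...,1]>120)&(P[...,1]>80)&(P[...,1]<520)&(P[...,0]>350)
    t=g&(P[...,2]>86)&(P[...,2]<99); X=P[t][:,:2].astype(np.float32)
    c,s,a=cv2.minAreaRect(X); print("rack rect",c,s,a,len(X)); print(cv2.boxPoints((c,s,a)))
    d=np.hypot(*(P[...,:2]-np.array([555,278])).transpose(2,0,1))
    r=g&(P[...,2]>44)&(P[...,2]<54)&(d<130); X=P[r][:,:2].astype(np.float32)
    if len(X)>20: print("rib line",cv2.fitLine(X,cv2.DIST_HUBER,0,.01,.01).ravel(),len(X))
    b=(P[...,2]>80)&(P[...,2]<112)&(~g)&(P[...,1]>100)&(P[...,1]<175)&(P[...,0]>400)&(P[...,0]<650)&(hsv[...,1]<60)
    X=P[b]; print("bar",len(X),X.mean(0) if len(X) else "",cv2.fitLine(X[:,:2].astype(np.float32),cv2.DIST_HUBER,0,.01,.01).ravel() if len(X)>5 else "", X.min(0),X.max(0))
    tu=(P[...,2]>78)&(P[...,2]<92)&(d<140)&(hsv[...,1]<60); tu&=np.hypot(P[...,0]-467,P[...,1]-279)<45
    X=P[tu]; print("tumbler top",(X.min(0)+X.max(0))/2,X.max(0)-X.min(0),len(X))
    wh=(hsv[...,1]<60)&(P[...,2]>8)&(P[...,2]<22)&(np.hypot(P[...,0]-503,P[...,1]+400)<110); X=P[wh]
    print("plate rim",cv2.minEnclosingCircle(X[:,:2].astype(np.float32)))
    tools(im)
E
```

```text
top
rack rect (558.6942749023438, 292.28271484375) (304.6822509765625, 329.0277404785156) 77.72693634033203 866
[[365.6 178.4]
 [687.1 108.5]
 [751.8 406.2]
 [430.3 476.1]]
rib line [  0.2   1.  555.4 285.7] 336
bar 167 [525.3 147.2 102.9] [  1.   -0.2 525.6 147. ] [460.4 130.6  86.4] [588.2 162.9 111. ]
tumbler top [463.2 280.8  84.6] [51.7 54.6 13.2] 304
plate rim ((498.35174560546875, -405.231689453125), 82.70976257324219)
tool c [448.8 -23.9] size [52.17522048950195, 217.82310485839844] blade yaw 171.87738 + 1.197572956619884 handle off -1.8304630627822016 z 17.62436383170757
tool c [ 484.6 -187.1] size [16.96001625061035, 134.55043029785156] blade yaw -178.78943 + -0.38337776381955047 handle off 1.127828069666062 z 20.772751225642196
tool c [ 435.5 -102.2] size [48.507179260253906, 218.47865295410156] blade yaw 178.53218 + -0.39640167107618224 handle off 0.2784835891733528 z 17.816594908574416
tool c [ 373.8 -189.5] size [50.38433074951172, 76.33735656738281] blade yaw 1.5174912 + -1.0001335668174023 handle off 0.24198330015764416 z 15.639297702311069
scene
rack rect (558.269775
[... 175 characters left out ...]
8 281.4] 286
bar 106 [524.9 145.5 102.8] [  1.   -0.2 526.5 145.1] [458.  128.3  85.7] [587.8 163.1 108.8]
tumbler top [464.7 279.   84. ] [54.7 51.8 11.8] 195
plate rim ((498.1387023925781, -404.3995361328125), 83.32879638671875)
tool c [ 440.  -105.2] size [49.3060188293457, 217.64187622070312] blade yaw 178.34183 + -0.39135481478194156 handle off -0.7164817663944789 z 17.686648010587533
tool c [453.4 -28.3] size [48.70155334472656, 217.01792907714844] blade yaw 170.64218 + 1.4687213655365143 handle off -4.86065387857149 z 18.068177917146386
tool c [ 449.8 -198.7] size [51.406715393066406, 215.16140747070312] blade yaw 175.4791 + 4.892204921502895 handle off -7.961010988861115 z 18.270320824778764
  ret = _var(a, axis=axis, dtype=dtype, out=out, ddof=ddof,
  arrmean = um.true_divide(arrmean, div, out=arrmean,
  ret = ret.dtype.type(ret / rcount)
```

```bash
cat >> m.py <<'E'
from scipy.spatial.transform import Rotation as Ro
O=np.array([555.5,280.]); A=np.radians(77.6); XR=np.array([np.cos(A),np.sin(A)]); YR=np.array([-XR[1],XR[0]])
def R2W(x,y): return O+x*XR+y*YR
def W2R(p): d=np.array(p)[:2]-O; return np.array([d@XR,d@YR])
def yawc():
    R=Ro.from_rotvec(ctrl.get_obs()["orientation"]).as_matrix(); return np.degrees(np.arctan2(R[1,1],R[0,1]))
def st(): o=ctrl.get_obs(); print("t",o["t"],"p",o["ee_pos"],"rack",W2R(o["ee_pos"]),"yawc",yawc(),"F",o["ft_force"],"M",o["moment"].round(3),"w",o["width"],"g",o["grasp_force"],"q6",o["qpos"][5])
E
python3 - <<'E'
from m import *
st(); p=ctrl.get_obs()["ee_pos"]
print("bar above",R2W(-137,0)-p[:2], "bar rack",W2R([525.2,146.3]),"tum",W2R([464,280]),R2W(-137,0)); print(XR,YR)
E
```

```text
t 1.5 p [250.1 572.7 222.7] rack [220.3 361.1] yawc 66.40612928377683 F [ 0.3 -0.2 -0.6] M [-0. -0.  0.] w 87.85750221674682 g 0.0 q6 -0.01902909263193834
bar above [ 276.  -426.5] bar rack [-137.1    0.9] tum [-19.6  89.4] [526.1 146.2]
[0.2 1. ] [-1.   0.2]
```

{"name": "play_rows", "arguments": {"dp": [[17, -27, 0], [17, -27, 0], [17, -27, 0], [17, -27, 0], [17, -27, 0], [17, -27, 0], [17, -27, 0], [17, -27, 0]], "yaw": [1.4, 1.4, 1.4, 1.4, 1.4, 1.4, 1.4, 1.4], "gripper": 0.5}}

```text
t: 2.17
ee_pos: [386.8, 355.4, 222.9]
orientation: [0.337, 3.123, 0.0]
ft_force: [-0.6, -0.3, 0.1]
width: 43.9
grasp_force: 0.0
```

{"name": "play_rows", "arguments": {"dp": [[17, -27, 0], [17, -27, 0], [17, -27, 0], [17, -27, 0], [17, -27, 0], [17, -27, 0], [19, -25, 0], [19, -23.5, 0]], "yaw": [0, 0, 0, 0, 0, 0, 0, 0]}}

```text
t: 2.83
ee_pos: [526.8, 144.6, 222.9]
orientation: [0.34, 3.123, 0.0]
ft_force: [0.8, 0.8, -0.1]
width: 43.9
grasp_force: 0.0
```

{"name": "play_rows", "arguments": {"dp": [[0, 0, -35], [0, 0, -35], [0, 0, -35], [0, 0, -15], [0, 0, 0]], "yaw": [0, 0, 0, 0, 0]}}

```text
t: 3.25
ee_pos: [523.5, 145.4, 99.1]
orientation: [-0.339, -3.117, 0.004]
ft_force: [-0.5, 0.1, 0.5]
width: 43.9
grasp_force: 0.0
```

```bash
python3 - <<'E'
from m import *
st(); im=viewer.get_image("scene"); save(im,"bar.png",(330,130,530,280),3)
E
```

```text
t 3.25 p [523.5 145.4  99.1] rack [-138.3    2.4] yawc 77.5869619752887 F [-0.5  0.1  0.5] M [0. 0. 0.] w 43.944207495851586 g 0.0 q6 -1.1051401655502457
```

View pics/bar.png

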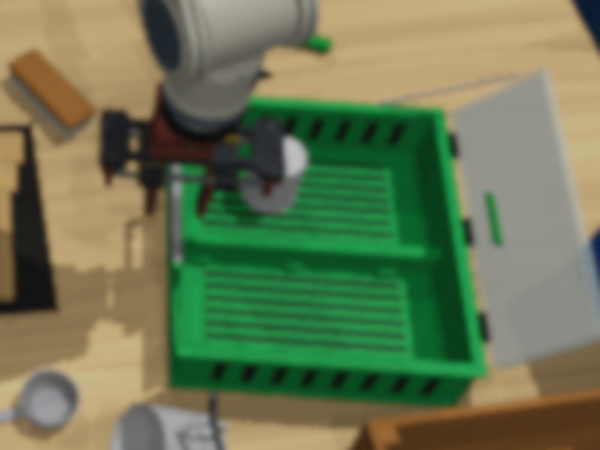

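Both fingers straddle the bar at about (178,215) in the crop, one behind it, and the tumbler is visible at (285,175). I'll hook the bar and pull it down.

{"name": "play_rows", "arguments": {"dp": [[0, 0, -15], [0, 0, 0], [-2.6, -11.7, 0], [-2.8, -12.7, -2], [-2.1, -9.8, -2], [-2.1, -9.8, -3], [-1.7, -7.8, -3], [-1.5, -6.8, -4]], "yaw": [0, 0, 0, 0, 0, 0, 0, 0]}}

```text
t: 3.97
ee_pos: [513.4, 86.7, 73.7]
orientation: [0.341, 3.122, 0.001]
ft_force: [1.9, 6.6, -4.6]
width: 44.0
grasp_force: 3.0
```

{"name": "play_rows", "arguments": {"dp": [[-1.5, -6.8, -5], [-1.5, -6.8, -6.5], [-1.3, -5.9, -6.5], [-1.1, -4.9, -8], [-0.9, -3.9, -5], [0, 0, 0], [0, 0, 0]], "yaw": [0, 0, 0, 0, 0, 0, 0]}}

```text
t: 4.55
ee_pos: [509.8, 63.4, 42.8]
orientation: [0.343, 3.118, 0.01]
ft_force: [6.7, 35.3, -9.2]
width: 44.4
grasp_force: 17.9
```

```bash
cat >> m.py <<'E'
def bar(im):
    P=cloud(im); hsv=cv2.cvtColor(im["pixels"],cv2.COLOR_RGB2HSV); d=P[...,:2]-O; x=d@XR; y=d@YR
    for nm,m in(("green",(hsv[...,0]>45)&(hsv[...,0]<85)&(hsv[...,1]>100)&(x<-135)),("grey",(hsv[...,1]<60)&(hsv[...,2]>60)&(x<-125))):
        m=m&(x>-260)&(abs(y)<62)&(P[...,2]>25)&(P[...,2]<112)
        if m.sum(): print(nm,m.sum(),"x",np.percentile(x[m],[2,50,98]),"z",np.percentile(P[m][:,2],[2,50,98]))
E
python3 - <<'E'
from m import *
st(); bar(viewer.get_image("scene")); bar(viewer.get_image("top"))
E
```

```text
t 4.55 p [509.8  63.4  42.8] rack [-221.4   -1.9] yawc 77.45279641220625 F [ 6.7 35.3 -9.2] M [ 6.1 -1.2  0.1] w 44.40780064303632 g 17.928115725517273 q6 -1.2619989038815798
green 259 x [-170.9 -154.  -136.8] z [25.5 32.3 41.2]
grey 84 x [-208.1 -204.2 -199.1] z [47.9 52.8 81. ]
```

{"name": "play_rows", "arguments": {"dp": [[2.1, 9.8, 0], [0.5, 2, 0], [0, 0, 30], [0, 0, 35], [0, 0, 30], [0, 0, 0]], "yaw": [0, 0, 0, 0, 0, 0]}}

```text
t: 5.15
ee_pos: [512.4, 70.6, 142.4]
orientation: [0.338, 3.116, 0.002]
ft_force: [1.2, -0.4, 0.8]
width: 43.9
grasp_force: 0.0
```

```bash
cat >> m.py <<'E'
def tum(im,c=(464,280),r=45,z=85):
    P=cloud(im); hsv=cv2.cvtColor(im["pixels"],cv2.COLOR_RGB2HSV)
    m=(abs(P[...,2]-z)<8)&(np.hypot(P[...,0]-c[0],P[...,1]-c[1])<r)&(hsv[...,1]<70)&(hsv[...,2]>90)
    X=P[m]
    if len(X)>30: print("tum",(X.min(0)+X.max(0))/2,X.max(0)-X.min(0),len(X),"med",np.median(X,0))
E
python3 - <<'E'
from m import *
st()
for n in("scene","top"):
    im=viewer.get_image(n); bar(im); tum(im); 
    for r in models.landmark_of(im,"tumbler_mid")[:1]: print(r["conf"],r["location"],w(im,*r["location"],50))
E
```

```text
t 5.15 p [512.4  70.6 142.4] rack [-213.8   -2.9] yawc 77.60247223332024 F [ 1.2 -0.4  0.8] M [ 0.  -0.1 -0. ] w 43.884390688937145 g 0.0 q6 -1.239606620243472
green 336 x [-172.  -154.2 -136.6] z [25.5 32.4 42.2]
grey 92 x [-208.6 -204.6 -200.5] z [47.5 52.4 56.7]
tum [464.3 278.8  83.3] [55.6 55.  12.6] 198 med [466.2 278.3  83.7]
0.32 [431.3, 210.8] [557.4 288.   50. ]
tum [463.7 281.9  83.7] [53.5 52.8 11.8] 300 med [463.2 281.4  84. ]
0.65 [213.6, 209.3] [457.8 282.4  50. ]
```

{"name": "play_rows", "arguments": {"dp": [[-8, 35, 0], [-8, 35, 0], [-8, 35, 0], [-8, 35, 0], [-8, 35, 0], [-8.4, 34.4, 0], [0, 0, 0], [0, 0, -20]], "yaw": [0, 0, 0, 0, 0, 0, 0, 0], "gripper": 0}}

```text
t: 6.02
ee_pos: [461.8, 282.7, 118.5]
orientation: [0.333, 3.121, 0.002]
ft_force: [0.2, -0.3, -1.4]
width: 87.4
grasp_force: 0.0
```

{"name": "play_rows", "arguments": {"dp": [[0, 0, -30], [0, 0, -30], [0, 0, -14], [0, 0, 0], [0, 0, 0]], "yaw": [0, 0, 0, 0, 0]}}

```text
t: 6.43
ee_pos: [460.0, 279.2, 42.0]
orientation: [-0.339, -3.12, 0.004]
ft_force: [0.4, -0.2, 0.7]
width: 87.8
grasp_force: 0.0
```

{"name": "play_rows", "arguments": {"dp": [[0, 0, 0], [0, 0, 0], [0, 0, 0], [0, 0, 0], [0, 0, 0], [0, 0, 0], [0, 0, 0], [0, 0, 0]], "yaw": [0, 0, 0, 0, 0, 0, 0, 0], "gripper": 0.6}}

```text
t: 7.1
ee_pos: [461.8, 280.8, 44.5]
orientation: [0.339, 3.122, 0.001]
ft_force: [-1.0, -0.3, 6.9]
width: 59.5
grasp_force: 30.0
```

```bash
python3 - <<'E'
from m import *
st()
E
```

```text
t 7.1 p [461.8 280.8  44.5] rack [-19.3  91.7] yawc 77.60975882620117 F [-1.  -0.3  6.9] M [-0.1  0.  -0. ] w 59.502980641508785 g 30.001536011695862 q6 -0.8300485789600545
```

{"name": "play_rows", "arguments": {"dp": [[0, 0, 15], [0, 0, 30], [0, 0, 35], [0, 0, 25], [0, 0, 0], [2, -34, 0], [2, -34, 0], [2, -34, 0]], "yaw": [0, 0, 0, 0, 0, 0, 0, 0]}}

```text
t: 7.77
ee_pos: [466.5, 177.7, 148.1]
orientation: [-0.336, -3.123, 0.001]
ft_force: [0.7, 0.4, -1.1]
width: 59.7
grasp_force: 30.0
```

{"name": "play_rows", "arguments": {"dp": [[2, -34, 0], [2, -34, 0], [2, -34, 0], [2, -34, 0], [2, -34, 0], [2, -34, 0], [2, -34, 0], [2, -34, 0]], "yaw": [0, 0, 0, 0, 0, 0, 0, 0]}}

```text
t: 8.43
ee_pos: [482.4, -95.0, 147.9]
orientation: [-0.339, -3.122, -0.0]
ft_force: [-0.4, 0.3, -1.3]
width: 59.7
grasp_force: 30.0
```

{"name": "play_rows", "arguments": {"dp": [[2, -34, 0], [2, -34, 0], [2, -34, 0], [2, -34, 0], [2, -34, 0], [2, -34, 0], [2, -34, 0], [2, -34, 0]], "yaw": [0, 0, 0, 0, 0, 0, 0, 0]}}

```text
t: 9.1
ee_pos: [498.4, -366.8, 147.4]
orientation: [-0.339, -3.122, -0.001]
ft_force: [0.1, 0.4, -1.1]
width: 59.4
grasp_force: 30.0
```

{"name": "play_rows", "arguments": {"dp": [[0, -30, 0], [0, 0, 0], [0, 0, 0]], "yaw": [0, 0, 0]}}

```text
t: 9.35
ee_pos: [498.3, -396.3, 147.3]
orientation: [-0.343, -3.122, -0.001]
ft_force: [-0.0, -0.8, -1.5]
width: 59.5
grasp_force: 3.0
```

```bash
python3 - <<'E'
from m import *
st()
im=viewer.get_image("scene"); save(im,"car.png",(120,100,420,320),2)
E
```

```text
t 9.35 p [ 498.3 -396.3  147.3] rack [-672.8  -89.4] yawc 77.46816302000393 F [-0.  -0.8 -1.5] M [-0.  0. -0.] w 59.496806570269825 g 2.9993027821183205 q6 -2.042740615648276
```

View pics/car.png

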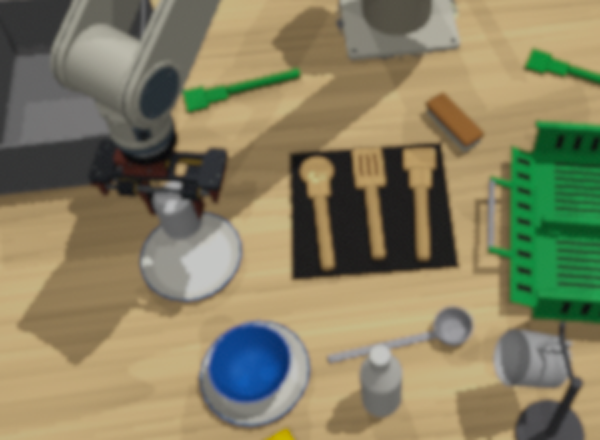

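The tumbler is held above the plate at (190,250) in the crop, and the grip has just slackened to 3 N. I'll lower it now.

{"name": "play_rows", "arguments": {"dp": [[0, -8, 0], [0, 0, -20], [0, 0, -30], [0, 0, -30], [0, 0, -15], [0, 0, 0], [0, 0, 0]], "yaw": [0, 0, 0, 0, 0, 0, 0]}}

```text
t: 9.98
ee_pos: [499.0, -402.3, 53.0]
orientation: [-0.337, -3.122, -0.002]
ft_force: [-0.0, -0.6, -0.4]
width: 59.4
grasp_force: 30.0
```

```bash
python3 - <<'E'
from m import *
st(); p=ctrl.get_obs()["ee_pos"]
im=viewer.get_image("scene"); P=cloud(im); m=(np.hypot(P[...,0]-p[0],P[...,1]-p[1])<60)
hsv=cv2.cvtColor(im["pixels"],cv2.COLOR_RGB2HSV)
h,e=np.histogram(P[m&(hsv[...,1]<70)][:,2],bins=np.arange(0,180,5)); print([(a,b) for a,b in zip(e,h) if b])
E
```

```text
t 9.9833 p [ 499.  -402.3   53. ] rack [-678.5  -91.3] yawc 77.67733142889021 F [-0.  -0.6 -0.4] M [-0. -0.  0.] w 59.35809775846395 g 29.999109506607056 q6 -2.0527949369480067
[(np.int64(0), np.int64(358)), (np.int64(5), np.int64(149)), (np.int64(15), np.int64(2)), (np.int64(20), np.int64(7)), (np.int64(25), np.int64(16)), (np.int64(30), np.int64(18)), (np.int64(35), np.int64(15)), (np.int64(40), np.int64(12)), (np.int64(45), np.int64(17)), (np.int64(50), np.int64(17)), (np.int64(55), np.int64(24)), (np.int64(60), np.int64(20)), (np.int64(65), np.int64(25)), (np.int64(70), np.int64(14)), (np.int64(75), np.int64(22)), (np.int64(80), np.int64(19)), (np.int64(85), np.int64(31)), (np.int64(90), np.int64(117)), (np.int64(95), np.int64(23)), (np.int64(105), np.int64(2)), (np.int64(120), np.int64(1)), (np.int64(130), np.int64(2)), (np.int64(135), np.int64(4)), (np.int64(140), np.int64(11)), (np.int64(145), np.int64(42)), (np.int64(150), np.int64(51)), (np.int64(155), np.int64(70)), (np.int64(160), np.int64(9)), (np.int64(165), np.int64(20)), (np.int64(170), np.int64(51))]
```

{"name": "play_rows", "arguments": {"dp": [[0, 0, -8], [0, 0, -6], [0, 0, -4], [0, 0, 0], [0, 0, 0]], "yaw": [0, 0, 0, 0, 0]}}

```text
t: 10.45
ee_pos: [499.1, -403.4, 35.6]
orientation: [-0.339, -3.123, -0.0]
ft_force: [-0.2, 0.3, -1.2]
width: 59.7
grasp_force: 30.0
```

{"name": "play_rows", "arguments": {"dp": [[0, 0, 0], [0, 0, 0], [0, 0, 0], [0, 0, 0], [0, 0, 30], [0, 0, 35], [0, 0, 35], [0, 0, 0]], "yaw": [0, 0, 0, 0, 0, 0, 0, 0], "gripper": 0}}

```text
t: 11.12
ee_pos: [502.5, -406.2, 142.8]
orientation: [0.338, 3.114, -0.01]
ft_force: [0.9, -1.2, 0.6]
width: 88.0
grasp_force: 0.0
```

{"name": "play_rows", "arguments": {"dp": [[-10, 35, 0], [-10, 35, 0], [-10, 35, 0], [-10, 35, 0], [-10, 30, 0], [0, 0, 0]], "yaw": [0, 0, 0, 0, 0, 0]}}

```text
t: 11.62
ee_pos: [445.9, -228.6, 135.0]
orientation: [-0.335, -3.119, -0.004]
ft_force: [-0.7, 0.9, 0.1]
width: 87.6
grasp_force: 0.0
```

```bash
python3 - <<'E'
from m import *
st()
for n in("scene","top"):
    im=viewer.get_image(n); tum(im,(499,-402),50,74); tools(im); bar(im)
E
```

```text
t 11.6167 p [ 445.9 -228.6  135. ] rack [-520.3   -2.2] yawc 77.7347597447563 F [-0.7  0.9  0.1] M [ 0. -0.  0.] w 87.57099196318173 g 0.0 q6 -1.8552276643069383
tum [ 503.4 -404.6   72.7] [53.3 53.9 13.2] 226 med [ 503.6 -403.6   72.8]
tool c [ 440.1 -105.6] size [49.19096755981445, 218.02622985839844] blade yaw 177.91277 + 0.07312736379095955 handle off -1.0429474917665318 z 17.602717167335527
tool c [454.  -26.4] size [48.79411697387695, 216.69943237304688] blade yaw 171.70209 + 1.0850604362405916 handle off -2.1855382491366218 z 18.29269920556453
tool c [ 450.  -198.8] size [51.406715393066406, 215.1475830078125] blade yaw 175.4791 + 5.07645165960948 handle off -7.829940057334306 z 18.665923906814555
green 334 x [-180.5 -156.9 -136.7] z [25.2 33.4 44.1]
grey 97 x [-208.4 -204.4 -200.2] z [48.3 52.4 57.2]
tum [ 502.1 -404.9   73.5] [52.2 48.7 14. ] 251 med [ 499.1 -405.3   73.1]
tool c [492.4 -27.4] size [17.839080810546875, 130.40753173828125] blade yaw 172.90933 + 0.14313385048614158 handle off 0.0409375570051794 z 20.61156725300259
tool c [ 464.6 -101.6] size [28.579151153564453, 159.0617218017578] blade yaw 172.31815 + 5.873940514450235 handle off 1.9290384717692644 z 19.96397511743521
green 306 x [-185.9 -158.  -135.9] z [25.4 34.  48. ]
grey 111 x [-208.1 -203.5 -198.5] z [45.4 51.9 57.5]
```

The tumbler stands on the plate and the flap is still down. Next is the spoon.

{"name": "play_rows", "arguments": {"dp": [[-4, 20, -20], [-5, 19, -20], [0, 0, -20], [0, 0, -20], [0, 0, 0], [0, 0, 0]], "yaw": [6.2, 6.2, 0, 0, 0, 0], "gripper": 0.4}}

```text
t: 12.22
ee_pos: [440.4, -195.2, 55.1]
orientation: [-0.001, -3.14, -0.001]
ft_force: [0.4, 1.0, 0.3]
width: 53.9
grasp_force: 0.0
```

```bash
cat >> m.py <<'E'
def handle(im,x0,x1,y0,y1,z=22):
    "handle centre line in a world box: wood-coloured pixels"
    P=np.array([[w(im,u,v,z) for u in range(640)] for v in range(400)])
    hsv=cv2.cvtColor(im["pixels"],cv2.COLOR_RGB2HSV)
    m=(hsv[...,2]>90)&(hsv[...,1]>60)&(hsv[...,0]<30)&(P[...,0]>x0)&(P[...,0]<x1)&(P[...,1]>y0)&(P[...,1]<y1)
    X=P[m][:,:2]; k=np.polyfit(X[:,0],X[:,1],1); k=np.polyfit(*X[abs(X[:,1]-np.polyval(k,X[:,0]))<12].T,1)
    print("y at x0,x1",np.polyval(k,[x0,x1]),"yaw",np.degrees(np.arctan(k[0])),len(X),"xmax",X[:,0].max())
E
python3 - <<'E'
from m import *
st()
for n in("scene","top"):
    im=viewer.get_image(n); handle(im,470,570,-220,-160); handle(im,460,570,-130,-70); handle(im,460,590,-60,10)
E
```

```text
t 12.2167 p [ 440.4 -195.2   55.1] rack [-488.9   10.4] yawc 89.9581112488268 F [0.4 1.  0.3] M [-0.  -0.  -0.1] w 53.855902815535536 g 0.0 q6 -2.0118664993676783
y at x0,x1 [-190.3 -188.2] yaw 1.1780832109912183 155 xmax 560.2036449044044
y at x0,x1 [-104.3 -107.1] yaw -1.477747578731603 167 xmax 550.391942235832
y at x0,x1 [-26.5 -33.9] yaw -3.2834555934038168 244 xmax 589.8593709116872
y at x0,x1 [ -95.2 -167.4] yaw -35.84163786477959 8 xmax 569.7514818773392
y at x0,x1 [-109.6 -103.6] yaw 3.128536288478162 97 xmax 569.8791560909922
y at x0,x1 [-81.5 -24. ] yaw 23.8351935027289 164 xmax 589.9666941914218
```

{"name": "play_rows", "arguments": {"dp": [[-3, 5.5, -15], [0, 0, -15], [0, 0, -10], [0, 0, -5], [0, 0, 0], [0, 0, 0]], "yaw": [0.5, 0, 0, 0, 0, 0]}}

```text
t: 12.82
ee_pos: [437.6, -189.3, 11.0]
orientation: [-0.013, 3.141, -0.0]
ft_force: [-0.4, 0.1, -0.6]
width: 53.0
grasp_force: 0.0
```

```bash
python3 - <<'E'
from m import *
st()
E
```

```text
t 12.8167 p [ 437.6 -189.3   11. ] rack [-483.7   14.4] yawc 90.48998248048271 F [-0.4  0.1 -0.6] M [ 0.  -0.1  0. ] w 52.95111853985422 g 0.0 q6 -2.0125378540083223
```

{"name": "play_rows", "arguments": {"dp": [[0, 0, -2], [0, 0, 0], [0, 0, 0], [0, 0, 0], [0, 0, 0], [0, 0, 0], [0, 0, 0], [0, 0, 0]], "yaw": [0, 0, 0, 0, 0, 0, 0, 0], "gripper": 0.9}}

```text
t: 13.48
ee_pos: [437.4, -189.0, 8.9]
orientation: [-0.014, 3.141, -0.0]
ft_force: [-0.3, 0.6, 3.7]
width: 19.7
grasp_force: 30.0
```

{"name": "play_rows", "arguments": {"dp": [[0, 0, 10], [0, 0, 30], [0, 0, 35], [0, 0, 35], [0, 0, 20], [0, 0, 0], [0, 0, 0]], "yaw": [0, 0, 0, 0, 0, 0, 0]}}

```text
t: 14.07
ee_pos: [437.7, -189.1, 139.8]
orientation: [-0.014, 3.139, -0.002]
ft_force: [-0.2, -0.1, -0.9]
width: 19.9
grasp_force: 30.0
```

```bash
cat >> m.py <<'E'
def toolat(im,zc,p,r=140):
    "wood pixels near TCP p at height ~zc: extents along the main axis"
    P=cloud(im); hsv=cv2.cvtColor(im["pixels"],cv2.COLOR_RGB2HSV)
    m=(hsv[...,2]>90)&(hsv[...,1]>50)&(hsv[...,0]<30)&(abs(P[...,2]-zc)<40)&(np.hypot(P[...,0]-p[0],P[...,1]-p[1])<r)
    n,L,S,C=cv2.connectedComponentsWithStats(m.astype(np.uint8)); m=np.isin(L,[i for i in range(1,n) if S[i,4]>25])
    X=P[m]
    if len(X)<40: print("no tool",len(X)); return
    c=X.mean(0); U=np.linalg.svd(X-c)[2][0]; U=U*np.sign(-U[0]); t=(X-np.array(p))@U
    print("tool n",len(X),"yaw",np.degrees(np.arctan2(U[1],U[0])),"pitch up",np.degrees(np.arcsin(U[2])),"t",np.percentile(t,[1,99]),"z at ends",[X[t<np.percentile(t,10)][:,2].mean(),X[t>np.percentile(t,90)][:,2].mean()])
E
python3 - <<'E'
from m import *
st(); p=ctrl.get_obs()["ee_pos"]
for n in("scene","top"):
    im=viewer.get_image(n); toolat(im,p[2]+8,p)
print(R2W(62,0)-p[:2],R2W(62,0))
E
```

```text
t 14.0667 p [ 437.7 -189.1  139.8] rack [-483.5   14.3] yawc 90.50175735943924 F [-0.2 -0.1 -0.9] M [-0. -0. -0.] w 19.86954150537151 g 29.99898076057434 q6 -2.0124692995547004
tool n 265 yaw -179.32450892899317 pitch up -0.5115639441009605 t [-118.2   33.6] z at ends [np.float64(150.23263999301895), np.float64(147.29750189235844)]
no tool 0
[131.1 529.7] [568.8 340.6]
```

{"name": "play_rows", "arguments": {"dp": [[8, 33, 0], [8, 33, 0], [8, 33, 0], [8, 33, 0], [8, 33, 0], [8, 33, 0], [8, 33, 0], [8, 33, 0]], "yaw": [-1.6, -1.6, -1.6, -1.6, -1.6, -1.6, -1.6, -1.7]}}

```text
t: 14.83
ee_pos: [499.9, 76.6, 136.6]
orientation: [-0.341, -3.119, 0.002]
ft_force: [0.5, -0.9, -0.8]
width: 19.8
grasp_force: 30.0
```

{"name": "play_rows", "arguments": {"dp": [[8, 33, 0], [8, 33, 0], [8, 33, 0], [8, 33, 0], [8, 33, 0], [8, 33, 0], [8, 33, 0], [11, 35, 0]], "yaw": [0, 0, 0, 0, 0, 0, 0, 0]}}

```text
t: 15.5
ee_pos: [566.6, 341.8, 135.7]
orientation: [-0.338, -3.119, 0.005]
ft_force: [0.6, -0.8, -1.3]
width: 19.7
grasp_force: 30.0
```

{"name": "play_rows", "arguments": {"dp": [[0, 0, 0], [0, 0, -20], [0, 0, -25], [0, 0, -15], [0, 0, 0], [0, 0, 0]], "yaw": [0, 0, 0, 0, 0, 0]}}

```text
t: 16.0
ee_pos: [567.0, 340.0, 76.6]
orientation: [-0.339, -3.12, 0.004]
ft_force: [-0.2, 0.1, -0.3]
width: 19.8
grasp_force: 30.0
```

```bash
python3 - <<'E'
from m import *
st(); p=ctrl.get_obs()["ee_pos"]
im=viewer.get_image("scene"); toolat(im,p[2]+8,p)
im=viewer.get_image("top"); toolat(im,p[2]+8,p)
E
```

```text
t 16.0 p [567.  340.   76.6] rack [61.1  1.6] yawc 77.59013993602963 F [-0.2  0.1 -0.3] M [-0. -0. -0.] w 19.836162038928574 g 29.99907284975052 q6 -0.8320376171888094
tool n 203 yaw 166.95265100271334 pitch up 1.3524285418445854 t [-116.     6.4] z at ends [np.float64(85.88317119872043), np.float64(88.89609619676051)]
tool n 118 yaw 168.29602881045278 pitch up 0.6210145897304085 t [-114.8  -58.6] z at ends [np.float64(90.1844275366613), np.float64(90.60642686509568)]
```

{"name": "play_rows", "arguments": {"dp": [[1.6, -0.3, -10], [0, 0, -8], [0, 0, -4], [0, 0, -2], [0, 0, 0], [0, 0, 0]], "yaw": [0, 0, 0, 0, 0, 0]}}

```text
t: 16.6
ee_pos: [569.8, 340.7, 54.6]
orientation: [-0.339, -3.123, 0.0]
ft_force: [-0.6, 0.3, -2.0]
width: 20.2
grasp_force: 30.0
```

```bash
python3 - <<'E'
from m import *
st()
E
```

```text
t 16.6 p [569.8 340.7  54.6] rack [62.4 -0.9] yawc 77.60751810337979 F [-0.6  0.3 -2. ] M [ 0. -0. -0.] w 20.235735866187337 g 29.999017417430878 q6 -0.8334644583477191
```

{"name": "play_rows", "arguments": {"dp": [[0, 0, -2], [0, 0, 0], [0, 0, 0]], "yaw": [0, 0, 0]}}

```text
t: 16.85
ee_pos: [569.8, 340.8, 52.8]
orientation: [0.339, 3.123, 0.0]
ft_force: [0.2, 0.0, -2.4]
width: 20.0
grasp_force: 30.0
```

{"name": "play_rows", "arguments": {"dp": [[0, 0, 0], [0, 0, 0], [0, 0, 0], [0, 0, 0], [0, 0, 0], [0, 0, 0], [0, 0, 0], [0, 0, 0]], "yaw": [0, 0, 0, 0, 0, 0, 0, 0], "gripper": 0.66}}

```text
t: 17.52
ee_pos: [569.8, 340.8, 52.7]
orientation: [0.339, 3.123, 0.0]
ft_force: [0.6, -0.5, -0.3]
width: 29.7
grasp_force: 0.0
```

```bash
python3 - <<'E'
from m import *
st(); p=ctrl.get_obs()["ee_pos"]
im=viewer.get_image("scene"); toolat(im,p[2]+8,p)
save(im,"rel1.png",(330,130,530,280),3)
im=viewer.get_image("top"); toolat(im,p[2]+8,p)
E
```

```text
t 17.5167 p [569.8 340.8  52.7] rack [62.4 -0.9] yawc 77.60563114591622 F [ 0.6 -0.5 -0.3] M [ 0.1 -0.   0. ] w 29.714135596014227 g 0.0 q6 -0.8334533252836183
tool n 95 yaw 164.60805854677832 pitch up -21.136916263806093 t [-100.6    7.7] z at ends [np.float64(99.51079869581831), np.float64(63.15537985279006)]
tool n 79 yaw 175.08589798547646 pitch up -17.1903344291413 t [-103.5  -58.7] z at ends [np.float64(98.50085830932352), np.float64(87.06103503057142)]
```

View pics/rel1.png

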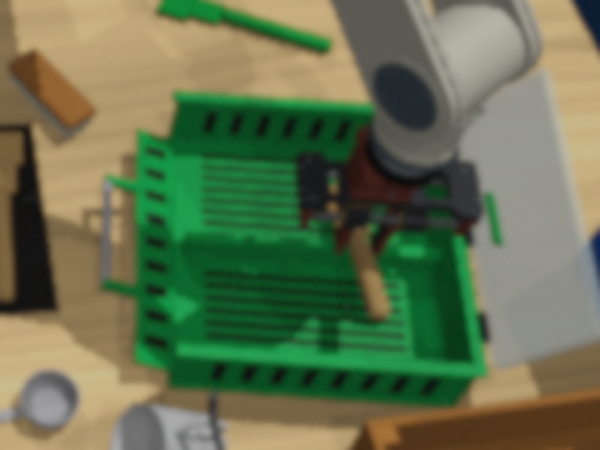

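The blade end dropped, so the balance point lies further toward the blade. I'll regrip and remeasure.

{"name": "play_rows", "arguments": {"dp": [[0, 0, 0], [0, 0, 0], [0, 0, 0], [0, 0, 0], [0, 0, 15], [0, 0, 25], [0, 0, 10], [0, 0, 0]], "yaw": [0, 0, 0, 0, 0, 0, 0, 0], "gripper": 0.9}}

```text
t: 18.28
ee_pos: [571.8, 341.9, 106.3]
orientation: [0.339, 3.118, 0.005]
ft_force: [0.0, 0.1, -1.2]
width: 19.8
grasp_force: 30.0
```

```bash
python3 - <<'E'
from m import *
st(); p=ctrl.get_obs()["ee_pos"]
for n in("scene","top"):
    im=viewer.get_image(n); toolat(im,p[2]+8,p)
E
```

```text
t 18.2833 p [571.8 341.9 106.3] rack [64.  -2.6] yawc 77.60958013209014 F [ 0.   0.1 -1.2] M [ 0.  -0.1 -0. ] w 19.847120183670103 g 29.999547600746155 q6 -0.8334596733027985
tool n 95 yaw 164.6885055255294 pitch up -21.238163281201583 t [-97.2  12. ] z at ends [np.float64(153.31514110941765), np.float64(117.63828472646988)]
tool n 91 yaw 169.3914055620601 pitch up -18.13001468181836 t [-103.9  -58.8] z at ends [np.float64(152.94575808408626), np.float64(140.2885829937145)]
```

{"name": "play_rows", "arguments": {"dp": [[11, -3, 0], [11.4, -4, 0], [0, 0, -20], [0, 0, -15], [0, 0, -5], [0, 0, -4], [0, 0, -3], [0, 0, -2]], "yaw": [0, 0, 0, 0, 0, 0, 0, 0]}}

```text
t: 19.05
ee_pos: [593.5, 333.1, 54.1]
orientation: [0.338, 3.122, -0.001]
ft_force: [1.6, -5.1, 9.3]
width: 19.8
grasp_force: 30.0
```

{"name": "play_rows", "arguments": {"dp": [[0, 0, 0], [0, 0, 0]], "yaw": [0, 0]}}

```text
t: 19.22
ee_pos: [593.2, 333.3, 54.0]
orientation: [0.339, 3.122, -0.0]
ft_force: [0.6, -2.7, 5.3]
width: 19.9
grasp_force: 30.0
```

```bash
python3 - <<'E'
from m import *
st(); p=ctrl.get_obs()["ee_pos"]
for n in("scene","top"):
    im=viewer.get_image(n); toolat(im,p[2]+8,p)
E
```

```text
t 19.2167 p [593.2 333.3  54. ] rack [ 60.2 -25.4] yawc 77.6114813050901 F [ 0.6 -2.7  5.3] M [-0.4 -0.1  0. ] w 19.943408635130883 g 29.99995708465576 q6 -0.8592056210828881
tool n 162 yaw 166.5062831305715 pitch up -9.883010860422841 t [-114.7   -2.3] z at ends [np.float64(88.94867300771529), np.float64(71.4894722232224)]
tool n 114 yaw 168.63705907177658 pitch up -9.271012043729066 t [-112.3  -58.7] z at ends [np.float64(89.66104569451987), np.float64(80.84501348840276)]
```

{"name": "play_rows", "arguments": {"dp": [[0, 0, -2], [0, 0, -2], [0, 0, -1], [0, 0, 0], [0, 0, 0]], "yaw": [0, 0, 0, 0, 0]}}

```text
t: 19.73
ee_pos: [594.1, 333.4, 49.7]
orientation: [0.338, 3.121, 0.001]
ft_force: [2.8, -4.0, 8.8]
width: 19.7
grasp_force: 30.0
```

```bash
sed -i 's/-zc)<40/-zc)<60/' m.py; python3 - <<'E'
from m import *
st(); p=ctrl.get_obs()["ee_pos"]
for n in("scene","top"):
    im=viewer.get_image(n); toolat(im,p[2]+8,p)
E
```

```text
t 19.7333 p [594.1 333.4  49.7] rack [ 60.4 -26.2] yawc 77.62083959697911 F [ 2.8 -4.   8.8] M [-0.6 -0.3  0.1] w 19.731355171625662 g 30.001690685749054 q6 -0.8591893810675244
tool n 188 yaw 164.7477442267776 pitch up -7.869130039014744 t [-111.3   -2.4] z at ends [np.float64(73.89432406925967), np.float64(67.14991254110899)]
tool n 111 yaw 168.18766935344166 pitch up -3.243179841767599 t [-110.  -57.] z at ends [np.float64(74.45267138897708), np.float64(72.08424284578886)]
```

{"name": "play_rows", "arguments": {"dp": [[0, 0, 10], [-4, 1.7, 0], [-4, 1.7, 0], [0, 0, 0], [0, 0, -5], [0, 0, -4], [0, 0, -2], [0, 0, 0]], "yaw": [0, 0, 0, 0, 0, 0, 0, 0]}}

```text
t: 20.5
ee_pos: [584.0, 337.3, 48.7]
orientation: [-0.339, -3.122, 0.0]
ft_force: [-5.2, -1.4, 13.8]
width: 20.0
grasp_force: 35.3
```

```bash
python3 - <<'E'
from m import *
st(); p=ctrl.get_obs()["ee_pos"]
for n in("scene","top"):
    im=viewer.get_image(n); toolat(im,p[2]+8,p)
E
```

```text
t 20.5 p [584.  337.3  48.7] rack [ 62.1 -15.6] yawc 77.6081706177333 F [-5.2 -1.4 13.8] M [-0.3  1.   0.1] w 19.99836027448693 g 35.32075943425298 q6 -0.8488388010582028
tool n 191 yaw 164.22506771346218 pitch up -8.26473742707264 t [-113.4   -2.6] z at ends [np.float64(72.32159518061589), np.float64(63.66383200356527)]
tool n 113 yaw 168.53378072836682 pitch up -2.153402247668703 t [-111.   -56.2] z at ends [np.float64(72.24567079837328), np.float64(70.11801947200973)]
```

{"name": "play_rows", "arguments": {"dp": [[0, 0, 0], [0, 0, 0], [0, 0, 0], [0, 0, 0], [0, 0, 0], [0, 0, 0], [0, 0, 0], [0, 0, 0]], "yaw": [0, 0, 0, 0, 0, 0, 0, 0], "gripper": 0.66}}

```text
t: 21.27
ee_pos: [585.0, 337.8, 48.5]
orientation: [0.339, 3.122, 0.002]
ft_force: [-0.6, 0.5, 8.2]
width: 29.8
grasp_force: 4.1
```

```bash
python3 - <<'E'
from m import *
st(); p=ctrl.get_obs()["ee_pos"]
for n in("scene","top"):
    im=viewer.get_image(n); toolat(im,p[2]+8,p)
E
```

```text
t 21.2667 p [585.  337.8  48.5] rack [ 62.8 -16.5] yawc 77.60636182828742 F [-0.6  0.5  8.2] M [ 0.1  0.3 -0. ] w 29.79563905640705 g 4.110673740506172 q6 -0.8487616104632192
tool n 205 yaw 167.7476804977783 pitch up 7.672255073018256 t [-107.1    5.2] z at ends [np.float64(50.36164871044879), np.float64(62.882665588622544)]
tool n 104 yaw 167.95021841967042 pitch up 5.193385573128644 t [-108.8  -57. ] z at ends [np.float64(56.234463570790815), np.float64(60.88266336856643)]
```

{"name": "play_rows", "arguments": {"dp": [[0, 0, 3], [0, 0, 2], [0, 0, 0], [0, 0, 0], [0, 0, 0]], "yaw": [0, 0, 0, 0, 0]}}

```text
t: 21.78
ee_pos: [584.0, 337.0, 52.3]
orientation: [-0.339, -3.123, 0.001]
ft_force: [-0.2, -0.5, 0.0]
width: 29.9
grasp_force: 0.0
```

```bash
python3 - <<'E'
from m import *
st(); p=ctrl.get_obs()["ee_pos"]
im=viewer.get_image("top"); toolat(im,p[2]+8,p); 
im=viewer.get_image("scene"); toolat(im,p[2]+8,p); save(im,"rel2.png",(330,130,530,280),3)
E
```

```text
t 21.7833 p [584.  337.   52.3] rack [ 61.8 -15.6] yawc 77.61025604448635 F [-0.2 -0.5  0. ] M [-0.  0. -0.] w 29.91855919544159 g 0.0 q6 -0.8487579634239952
tool n 84 yaw 168.15568920905812 pitch up 13.389902341089263 t [-110.1  -61.8] z at ends [np.float64(34.80672965138385), np.float64(47.05361464143746)]
tool n 213 yaw 168.07738312354263 pitch up 15.36712203871913 t [-102.8    9.2] z at ends [np.float64(36.76864173955323), np.float64(62.285711485788944)]
```

View pics/rel2.png

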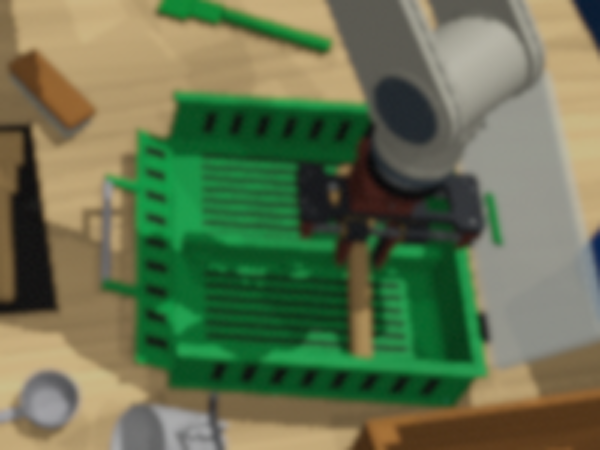

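The handle end dropped this time, with the tool about 12 mm from where it sat in the first trial, so the balance point is midway. I'll regrip over the rib and shift the tool 6 mm toward the blade.

{"name": "play_rows", "arguments": {"dp": [[-7.6, 1.7, 1], [-7.6, 1.7, 0], [0, 0, 0], [0, 0, 0]], "yaw": [0, 0, 0, 0]}}

```text
t: 22.22
ee_pos: [568.2, 340.8, 53.7]
orientation: [-0.338, -3.123, 0.0]
ft_force: [-0.1, 0.8, -0.6]
width: 29.7
grasp_force: 0.0
```

{"name": "play_rows", "arguments": {"dp": [[0, 0, 0], [0, 0, 0], [0, 0, 0], [0, 0, 0], [0, 0, 8], [0, 0, 0], [-5.8, 1.3, 0], [0, 0, 0]], "yaw": [0, 0, 0, 0, 0, 0, 0, 0], "gripper": 0.9}}

```text
t: 22.88
ee_pos: [562.3, 341.8, 61.7]
orientation: [-0.339, -3.123, 0.001]
ft_force: [0.6, 0.1, -1.5]
width: 19.6
grasp_force: 30.0
```

```bash
python3 - <<'E'
from m import *
st(); p=ctrl.get_obs()["ee_pos"]
for n in("scene","top"):
    im=viewer.get_image(n); toolat(im,p[2]+8,p)
E
```

```text
t 22.8833 p [562.3 341.8  61.7] rack [61.8  6.7] yawc 77.6092533957129 F [ 0.6  0.1 -1.5] M [ 0.  -0.   0.1] w 19.5758038440471 g 29.99517649412155 q6 -0.8265706102065926
tool n 163 yaw 164.94948879050594 pitch up -18.363797110071722 t [-123.6   13.1] z at ends [np.float64(106.85423466520704), np.float64(67.48456023602591)]
tool n 137 yaw 168.32153134024747 pitch up -16.37306766598843 t [-120.2  -59.7] z at ends [np.float64(108.92065264401505), np.float64(93.78550473340013)]
```

{"name": "play_rows", "arguments": {"dp": [[0, 0, 5], [10, -2.2, 0], [10, -2.2, 0], [10, -2.2, 0], [0, 0, -4], [0, 0, -4], [0, 0, -4], [0, 0, -3]], "yaw": [0, 0, 0, 0, 0, 0, 0, 0]}}

```text
t: 23.65
ee_pos: [595.8, 335.5, 53.0]
orientation: [0.339, 3.119, 0.003]
ft_force: [4.4, -2.6, 10.5]
width: 19.8
grasp_force: 30.0
```

{"name": "play_rows", "arguments": {"dp": [[0, 0, -2], [0, 0, -1], [0, 0, 0], [0, 0, 0], [0, 0, 4], [0, 0, 4], [0, 0, 0], [0, 0, 0]], "yaw": [0, 0, 0, 0, 0, 0, 0, 0]}}

```text
t: 24.32
ee_pos: [592.8, 335.2, 56.4]
orientation: [-0.339, -3.123, 0.0]
ft_force: [-0.0, 0.8, -1.7]
width: 19.8
grasp_force: 30.0
```

```bash
python3 - <<'E'
from m import *
st(); p=ctrl.get_obs()["ee_pos"]
for n in("scene","top"):
    im=viewer.get_image(n); toolat(im,p[2]+8,p)
E
```

```text
t 24.3167 p [592.8 335.2  56.4] rack [ 61.9 -24.6] yawc 77.60716560473132 F [-0.   0.8 -1.7] M [ 0. -0.  0.] w 19.82751157480881 g 29.99874383211136 q6 -0.8575430090740129
tool n 194 yaw 164.6671121868809 pitch up -5.353124068542521 t [-114.7    0.5] z at ends [np.float64(72.97094665825054), np.float64(67.54053074792161)]
tool n 128 yaw 168.12703662665214 pitch up -0.7189696750039821 t [-119.7  -58.6] z at ends [np.float64(72.15037420034052), np.float64(71.52269968520419)]
```

```bash
cat >> m.py <<'E'
def hend(im,p,verbose=1):
    "handle of tool held/lying across rib near rack x of p: end (rack y), pitch, from pixels on the -y side"
    P=cloud(im); hsv=cv2.cvtColor(im["pixels"],cv2.COLOR_RGB2HSV); d=P[...,:2]-O; x=d@XR; y=d@YR; z=P[...,2]
    px,py=W2R(p); 
    m=(hsv[...,2]>90)&(hsv[...,1]>50)&(hsv[...,0]<30)&(hsv[...,0]>8)&(abs(x-px)<22)&(y<py-38)&(y>py-150)&(z>25)&(z<170)
    n,L,S,C=cv2.connectedComponentsWithStats(m.astype(np.uint8)); m=L==(1+np.argmax(S[1:,4]))
    k=np.polyfit(y[m],z[m],1); k=np.polyfit(y[m][abs(z[m]-np.polyval(k,y[m]))<5],z[m][abs(z[m]-np.polyval(k,y[m]))<5],1)
    ys=np.sort(y[m]); print("handle n",m.sum(),"end y",ys[:6].mean(),"pitch(blade up)",np.degrees(np.arctan(k[0])),"topz at rib",np.polyval(k,0),"xmid",np.median(x[m]),"yaw dev",np.degrees(np.polyfit(y[m],x[m],1)[0]))
E
python3 - <<'E'
from m import *
p=ctrl.get_obs()["ee_pos"]
for n in("scene","top"):
    im=viewer.get_image(n); hend(im,p)
E
```

```text
handle n 133 end y -137.37104249386917 pitch(blade up) -0.22214340104730806 topz at rib 71.9780560409424 xmid 60.16254547867574 yaw dev 0.6364471203276431
handle n 129 end y -142.55277436279445 pitch(blade up) -1.6983456700343016 topz at rib 69.00595849250733 xmid 61.36906202017495 yaw dev -0.11151513843352745
```

{"name": "play_rows", "arguments": {"dp": [[-9.3, 2, 0], [-9.3, 2.1, 0], [0, 0, 0], [0, 0, -3], [0, 0, -2], [0, 0, 0], [0, 0, 0]], "yaw": [0, 0, 0, 0, 0, 0, 0]}}

```text
t: 25.1
ee_pos: [574.8, 339.3, 51.4]
orientation: [-0.339, -3.123, 0.0]
ft_force: [-0.2, -0.4, -0.8]
width: 19.7
grasp_force: 30.0
```

```bash
python3 - <<'E'
from m import *
st();p=ctrl.get_obs()["ee_pos"]
for n in("scene","top"):
    im=viewer.get_image(n); hend(im,p)
E
```

```text
t 25.1 p [574.8 339.3  51.4] rack [62.  -6.1] yawc 77.60335774062928 F [-0.2 -0.4 -0.8] M [ 0. -0.  0.] w 19.682492277543233 g 29.99882698059082 q6 -0.8389126076885572
handle n 145 end y -127.12615461276533 pitch(blade up) 0.7704553193961271 topz at rib 68.65749843516883 xmid 59.86201069817506 yaw dev 0.023116081664119194
handle n 125 end y -123.36082057882238 pitch(blade up) -1.5845890140007073 topz at rib 64.91340104983851 xmid 61.2906128973532 yaw dev -0.4435394767843691
```

{"name": "play_rows", "arguments": {"dp": [[0, 0, -1], [0, 0, 0], [0, 0, 0]], "yaw": [0, 0, 0]}}

```text
t: 25.45
ee_pos: [574.7, 339.3, 50.6]
orientation: [-0.339, -3.123, 0.0]
ft_force: [-0.7, 0.1, -0.7]
width: 19.9
grasp_force: 30.0
```

{"name": "play_rows", "arguments": {"dp": [[0, 0, 0], [0, 0, 0], [0, 0, 0], [0, 0, 0], [0, 0, 0], [0, 0, 0], [0, 0, 0], [0, 0, 0]], "yaw": [0, 0, 0, 0, 0, 0, 0, 0], "gripper": 0.66}}

```text
t: 26.12
ee_pos: [574.6, 339.4, 50.7]
orientation: [-0.339, -3.123, 0.0]
ft_force: [0.5, 0.8, -0.4]
width: 29.8
grasp_force: 0.0
```

```bash
python3 - <<'E'
from m import *
st();p=ctrl.get_obs()["ee_pos"]
for n in("scene","top"):
    im=viewer.get_image(n); hend(im,p)
E
```

```text
t 26.1167 p [574.6 339.4  50.7] rack [62.1 -5.9] yawc 77.60811820187303 F [ 0.5  0.8 -0.4] M [0.1 0.  0. ] w 29.842984913317814 g 0.0 q6 -0.8388541525498457
handle n 152 end y -126.31238119463347 pitch(blade up) 0.9182331454037168 topz at rib 65.04767920693915 xmid 59.95659053008468 yaw dev -0.21265963173673466
handle n 123 end y -123.36264511873675 pitch(blade up) 2.5334023653547564 topz at rib 64.99544892649652 xmid 60.77895034786766 yaw dev -0.12230719603251941
```

The spoon is balanced level. Next is the turner.

{"name": "play_rows", "arguments": {"dp": [[0, 0, 5], [0, 0, 15], [0, 0, 30], [0, 0, 35], [0, 0, 5], [-11, -34, 0], [-11, -34, 0], [-11, -34, 0]], "yaw": [0, 0, 0, 0, 0, 0, 0, 0]}}

```text
t: 26.88
ee_pos: [541.3, 236.8, 141.9]
orientation: [0.337, 3.122, 0.001]
ft_force: [0.2, -0.4, -0.1]
width: 29.7
grasp_force: 0.0
```

{"name": "play_rows", "arguments": {"dp": [[-11, -34, 0], [-11, -34, 0], [-11, -34, 0], [-11, -34, 0], [-11, -34, 0], [-11, -34, 0], [-11, -34, 0], [-11, -34, 0]], "yaw": [1.3, 1.3, 1.3, 1.3, 1.3, 1.3, 1.3, 1.6], "gripper": 0.4}}

```text
t: 27.55
ee_pos: [453.2, -36.1, 141.7]
orientation: [0.044, 3.14, -0.0]
ft_force: [1.1, -0.3, 0.3]
width: 52.7
grasp_force: 0.0
```

{"name": "play_rows", "arguments": {"dp": [[-11, -34, 0], [-14.6, -34.7, 0], [0, 0, -25], [0, 0, -25], [0, 0, -20], [0, 0, 0], [0, 0, 0]], "yaw": [0, 0, 0, 0, 0, 0, 0]}}

```text
t: 28.13
ee_pos: [427.7, -103.3, 70.8]
orientation: [-0.047, -3.14, -0.001]
ft_force: [-0.4, 0.6, -0.3]
width: 52.5
grasp_force: 0.0
```

```bash
python3 - <<'E'
from m import *
st(); F=[];M=[]
for i in range(6):
    im=viewer.get_image("scene" if i%2 else "top"); o=ctrl.get_obs(); F.append(o["ft_force"]);M.append(o["moment"]*1000)
    if i<2:
        for a in ((455,540,-130,-70),(455,540,-60,10)):
            try: handle(im,*a)
            except Exception as e: print(e)
        tools(im)
    if i==1: hend(im,np.r_[R2W(62,-6),50]); print(models.landmark_of(im,"turner_mid")[:1])
print(np.mean(F,0),np.std(F,0),np.mean(M,0),np.std(M,0))
E
```

```text
t 28.1333 p [ 427.7 -103.3   70.8] rack [-401.8   42.5] yawc 88.2968334671239 F [-0.4  0.6 -0.3] M [-0. -0. -0.] w 52.531980035951165 g 0.0 q6 -1.8051687568856092
expected non-empty vector for x
y at x0,x1 [ -6.2 -28.2] yaw -14.556876374417335 12 xmax 537.9618187105322
y at x0,x1 [-105.3 -105.6] yaw -0.2177589472994903 138 xmax 539.581341658595
y at x0,x1 [-23.3 -33.4] yaw -6.810969347512297 153 xmax 539.9727060432132
tool c [453.5 -28.1] size [48.30929183959961, 217.01791381835938] blade yaw 170.64218 + 1.9602729049131289 handle off -4.0783468415575905 z 18.204480358180263
tool c [ 451.3 -110.6] size [47.880271911621094, 192.5448760986328] blade yaw 173.59361 + 4.4506771544807 handle off -6.252852685705787 z 18.55760694034825
handle n 160 end y -126.57200251325031 pitch(blade up) 1.8567017396043346 topz at rib 65.03646200542227 xmid 59.87055597302511 yaw dev -0.5796923413158238
[{'location': [305.1, 197.6], 'conf': 0.95}]
[-0.   0.1  0.5] [0.3 0.4 0.4] [28.   4.1 11.7] [36.5 25.8 20.6]
```

{"name": "play_rows", "arguments": {"dp": [[0, -0.8, -25], [0, 0, -20], [0, 0, -10], [0, 0, -5], [0, 0, -1.5], [0, 0, 0], [0, 0, 0]], "yaw": [0, 0, 0, 0, 0, 0, 0]}}

```text
t: 29.07
ee_pos: [428.5, -104.2, 9.7]
orientation: [0.046, 3.14, -0.0]
ft_force: [0.2, -0.0, -0.4]
width: 52.7
grasp_force: 0.0
```

{"name": "play_rows", "arguments": {"dp": [[0, 0, 0], [0, 0, 0], [0, 0, 0], [0, 0, 0], [0, 0, 0], [0, 0, 0]], "yaw": [0, 0, 0, 0, 0, 0], "gripper": 0.9}}

```text
t: 29.57
ee_pos: [428.1, -104.1, 9.3]
orientation: [0.047, 3.141, -0.0]
ft_force: [0.1, -0.1, 3.4]
width: 19.8
grasp_force: 30.0
```

{"name": "play_rows", "arguments": {"dp": [[0, 0, 10], [0, 0, 30], [0, 0, 35], [0, 0, 35], [0, 0, 20], [0, 0, 0]], "yaw": [0, 0, 0, 0, 0, 0]}}

```text
t: 30.07
ee_pos: [430.5, -104.8, 143.5]
orientation: [0.046, 3.134, -0.003]
ft_force: [0.4, -0.5, -0.8]
width: 19.9
grasp_force: 30.0
```

```bash
python3 - <<'E'
from m import *
st(); p=ctrl.get_obs()["ee_pos"]
im=viewer.get_image("scene"); toolat(im,p[2]+8,p)
print(R2W(-5,0)-p[:2])
E
```

```text
t 30.0667 p [ 430.5 -104.8  143.5] rack [-402.7   39.5] yawc 88.30542813502868 F [ 0.4 -0.5 -0.8] M [ 0.  -0.1  0. ] w 19.905836995179037 g 29.999156892299652 q6 -1.8069318335098346
tool n 268 yaw 177.77126047024203 pitch up 0.13105887565522292 t [-118.2   38. ] z at ends [np.float64(153.89832412386087), np.float64(150.16030054963477)]
[123.9 379.9]
```

{"name": "play_rows", "arguments": {"dp": [[10.4, 31.7, 0], [10.4, 31.7, 0], [10.4, 31.7, 0], [10.4, 31.7, 0], [10.4, 31.7, 0], [10.4, 31.7, 0], [10.4, 31.7, 0], [10.4, 31.7, 0]], "yaw": [-1.3, -1.3, -1.3, -1.3, -1.3, -1.4, -1.4, -1.4]}}

```text
t: 30.78
ee_pos: [510.1, 150.8, 137.3]
orientation: [-0.34, -3.12, 0.002]
ft_force: [1.0, -0.6, -0.9]
width: 19.4
grasp_force: 30.0
```

{"name": "play_rows", "arguments": {"dp": [[10.4, 31.7, 0], [10.4, 31.7, 0], [10.4, 31.7, 0], [10.4, 31.7, 0], [0, 0, -25], [0, 0, -30], [0, 0, 0], [0, 0, 0]], "yaw": [0, 0, 0, 0, 0, 0, 0, 0]}}

```text
t: 31.45
ee_pos: [550.3, 275.1, 81.2]
orientation: [-0.338, -3.117, 0.006]
ft_force: [0.3, -0.2, -0.1]
width: 19.7
grasp_force: 30.0
```

```bash
python3 - <<'E'
from m import *
st();p=ctrl.get_obs()["ee_pos"]
for n in("scene","top"):
    im=viewer.get_image(n); hend(im,p)
E
```

```text
t 31.45 p [550.3 275.1  81.2] rack [-5.9  4. ] yawc 77.61589098535043 F [ 0.3 -0.2 -0.1] M [-0.  -0.1 -0. ] w 19.70848567814752 g 29.99909520149231 q6 -0.9103218039002129
handle n 146 end y -113.98179927393285 pitch(blade up) 0.9979190873468086 topz at rib 93.65371150111015 xmid -7.929763979529259 yaw dev 0.23290905832621636
handle n 119 end y -112.15625391015028 pitch(blade up) -0.09407596480043871 topz at rib 94.13323223839544 xmid -5.880344244885114 yaw dev -0.6934407784129986
```

{"name": "play_rows", "arguments": {"dp": [[7.3, -1.6, 0], [0, 0, -10], [0, 0, -9], [0, 0, -5], [0, 0, -2], [0, 0, 0], [0, 0, 0]], "yaw": [0, 0, 0, 0, 0, 0, 0]}}

```text
t: 32.13
ee_pos: [559.9, 274.6, 58.0]
orientation: [-0.339, -3.123, 0.0]
ft_force: [0.2, 0.8, -0.9]
width: 19.7
grasp_force: 30.0
```

```bash
python3 - <<'E'
from m import *
st();p=ctrl.get_obs()["ee_pos"]
for n in("scene","top"):
    im=viewer.get_image(n); hend(im,p)
E
```

```text
t 32.1333 p [559.9 274.6  58. ] rack [-4.3 -5.5] yawc 77.6058997229511 F [ 0.2  0.8 -0.9] M [ 0.  -0.1  0. ] w 19.729016659111327 g 29.999038875102997 q6 -0.9176569982545708
handle n 145 end y -123.54471297101026 pitch(blade up) 0.08081380329341999 topz at rib 69.72134711090033 xmid -5.882303011790963 yaw dev 1.5053871364622937
handle n 116 end y -119.40900184290655 pitch(blade up) -0.2821786481693739 topz at rib 68.85642650246672 xmid -4.569867496717473 yaw dev -1.455179732570966
```

{"name": "play_rows", "arguments": {"dp": [[0, 0, -3], [0, 0, -1], [0, 0, 0], [0, 0, 0]], "yaw": [0, 0, 0, 0]}}

```text
t: 32.57
ee_pos: [560.0, 274.7, 54.1]
orientation: [-0.339, -3.123, 0.0]
ft_force: [0.6, -0.1, -0.5]
width: 20.1
grasp_force: 30.0
```

{"name": "play_rows", "arguments": {"dp": [[0, 0, 0], [0, 0, 0], [0, 0, 0], [0, 0, 0], [0, 0, 0], [0, 0, 0], [0, 0, 0], [0, 0, 0]], "yaw": [0, 0, 0, 0, 0, 0, 0, 0], "gripper": 0.66}}

```text
t: 33.23
ee_pos: [560.2, 274.7, 54.2]
orientation: [0.339, 3.123, 0.0]
ft_force: [-0.4, 0.1, 0.4]
width: 30.0
grasp_force: 0.0
```

```bash
python3 - <<'E'
from m import *
st();p=ctrl.get_obs()["ee_pos"]
for n in("scene","top"):
    im=viewer.get_image(n); hend(im,p)
E
```

```text
t 33.2333 p [560.2 274.7  54.2] rack [-4.2 -5.7] yawc 77.60567799639799 F [-0.4  0.1  0.4] M [ 0. -0.  0.] w 29.954691044609497 g 0.0 q6 -0.917674601165331
handle n 101 end y -111.00611250230584 pitch(blade up) -20.58262707905074 topz at rib 70.55769491127583 xmid -6.578140477377964 yaw dev -0.1042269025070112
handle n 91 end y -106.6851308873773 pitch(blade up) -20.503686364579963 topz at rib 69.94505905516996 xmid -6.4257045044588965 yaw dev -6.891425358329545
```

{"name": "play_rows", "arguments": {"dp": [[0, 0, 0], [0, 0, 0], [0, 0, 0], [0, 0, 0], [0, 0, 12], [9.5, -2.1, 0], [9.5, -2.1, 0], [0, 0, 0]], "yaw": [0, 0, 0, 0, 0, 0, 0, 0], "gripper": 0.9}}

```text
t: 34.0
ee_pos: [582.0, 270.3, 67.0]
orientation: [0.34, 3.12, 0.002]
ft_force: [-0.0, -0.3, -0.8]
width: 19.8
grasp_force: 30.0
```

{"name": "play_rows", "arguments": {"dp": [[0, 0, -4], [0, 0, -4], [0, 0, -4], [0, 0, -3], [0, 0, -2], [0, 0, 0], [0, 0, 4], [0, 0, 4]], "yaw": [0, 0, 0, 0, 0, 0, 0, 0]}}

```text
t: 34.67
ee_pos: [578.4, 270.1, 56.6]
orientation: [-0.339, -3.122, 0.001]
ft_force: [-0.4, -0.0, -1.8]
width: 20.3
grasp_force: 30.0
```

{"name": "play_rows", "arguments": {"dp": [[0, 0, 0], [0, 0, 0]], "yaw": [0, 0]}}

```text
t: 34.83
ee_pos: [578.7, 270.4, 57.0]
orientation: [-0.339, -3.123, 0.0]
ft_force: [0.4, -0.4, -0.8]
width: 19.6
grasp_force: 30.0
```

```bash
python3 - <<'E'
from m import *
st();p=ctrl.get_obs()["ee_pos"]
for n in("scene","top"):
    im=viewer.get_image(n); hend(im,p)
E
```

```text
t 34.8333 p [578.7 270.4  57. ] rack [ -4.4 -24.7] yawc 77.61198848948823 F [ 0.4 -0.4 -0.8] M [ 0.  -0.1 -0. ] w 19.63174392646158 g 29.999575316905975 q6 -0.9361655203165572
handle n 134 end y -137.18631940364057 pitch(blade up) -6.6180928221707775 topz at rib 70.41795203123272 xmid -6.005733212782948 yaw dev 0.38290825612818713
handle n 99 end y -133.5984648894553 pitch(blade up) -6.710239116872944 topz at rib 70.12862783814562 xmid -5.92033790137832 yaw dev -5.170548623096247
```

{"name": "play_rows", "arguments": {"dp": [[0, 0, -5], [0, 0, -4], [0, 0, -2], [0, 0, 0], [0, 0, 0], [0, 0, 5], [0, 0, 0], [0, 0, 0]], "yaw": [0, 0, 0, 0, 0, 0, 0, 0]}}

```text
t: 35.6
ee_pos: [578.7, 270.4, 51.0]
orientation: [-0.339, -3.123, 0.0]
ft_force: [0.1, -0.1, -1.4]
width: 20.1
grasp_force: 30.0
```

```bash
python3 - <<'E'
from m import *
st();p=ctrl.get_obs()["ee_pos"]
for n in("scene","top"):
    im=viewer.get_image(n); hend(im,p)
E
```

```text
t 35.6 p [578.7 270.4  51. ] rack [ -4.3 -24.8] yawc 77.60396695315507 F [ 0.1 -0.1 -1.4] M [ 0.1 -0.1 -0. ] w 20.083120248334055 g 29.99966025352478 q6 -0.9361706374078504
handle n 131 end y -134.86816539728028 pitch(blade up) -0.05877606111641613 topz at rib 69.59399358176523 xmid -6.338450803175461 yaw dev 0.14609541517952973
handle n 97 end y -134.22682346760476 pitch(blade up) -2.102873332079042 topz at rib 64.42920724413567 xmid -5.250168387238844 yaw dev -3.583408667317429
```

{"name": "play_rows", "arguments": {"dp": [[0, 0, 3], [-2.4, 0.5, 0], [0, 0, 0], [0, 0, -3], [0, 0, -1.5], [0, 0, 0], [0, 0, 0]], "yaw": [0, 0, 0, 0, 0, 0, 0]}}

```text
t: 36.28
ee_pos: [576.5, 270.9, 49.4]
orientation: [-0.339, -3.123, 0.0]
ft_force: [-0.2, -0.7, -0.8]
width: 20.1
grasp_force: 30.0
```

{"name": "play_rows", "arguments": {"dp": [[0, 0, 0], [0, 0, 0], [0, 0, 0], [0, 0, 0], [0, 0, 0], [0, 0, 0], [0, 0, 0], [0, 0, 0]], "yaw": [0, 0, 0, 0, 0, 0, 0, 0], "gripper": 0.66}}

```text
t: 36.95
ee_pos: [576.7, 271.0, 49.7]
orientation: [0.339, 3.123, 0.0]
ft_force: [0.1, 0.1, 0.4]
width: 29.8
grasp_force: 0.0
```

```bash
python3 - <<'E'
from m import *
st();p=ctrl.get_obs()["ee_pos"]
for n in("scene","top"):
    im=viewer.get_image(n); hend(im,p)
E
```

```text
t 36.95 p [576.7 271.   49.7] rack [ -4.3 -22.7] yawc 77.60563359020091 F [0.1 0.1 0.4] M [0. 0. 0.] w 29.793768902988315 g 0.0 q6 -0.9339501277968993
handle n 114 end y -117.88166251118793 pitch(blade up) 13.78001434409426 topz at rib 63.98423413799706 xmid -6.57090893865751 yaw dev 0.9200097961654727
handle n 82 end y -131.34417867070115 pitch(blade up) 18.110436303692016 topz at rib 72.12881701677804 xmid -4.395978006978062 yaw dev -0.7042428605154416
```

{"name": "play_rows", "arguments": {"dp": [[0, 0, 0], [0, 0, 0], [0, 0, 0], [0, 0, 0], [0, 0, 20], [-14, 3, 0], [-14, 3, 0], [-14, 3.2, 0]], "yaw": [0, 0, 0, 0, 0, 0, 0, 0], "gripper": 0.9}}

```text
t: 37.72
ee_pos: [534.4, 280.1, 69.8]
orientation: [0.34, 3.123, 0.0]
ft_force: [-1.0, 0.6, -0.7]
width: 20.1
grasp_force: 30.0
```

{"name": "play_rows", "arguments": {"dp": [[0, 0, 0], [0, 0, -5], [0, 0, -4], [0, 0, -4], [0, 0, -3], [0, 0, 0], [0, 0, 0]], "yaw": [0, 0, 0, 0, 0, 0, 0]}}

```text
t: 38.3
ee_pos: [535.5, 280.4, 53.7]
orientation: [0.34, 3.123, 0.001]
ft_force: [-2.7, 1.4, 5.6]
width: 20.0
grasp_force: 30.0
```

```bash
python3 - <<'E'
from m import *
st();p=ctrl.get_obs()["ee_pos"]
for n in("scene","top"):
    im=viewer.get_image(n); hend(im,p)
E
```

```text
t 38.3 p [535.5 280.4  53.7] rack [-3.9 19.7] yawc 77.57276873156181 F [-2.7  1.4  5.6] M [ 0.2  0.4 -0. ] w 19.963143187054893 g 30.00102460384369 q6 -0.8919125632968022
handle n 134 end y -93.25670996549513 pitch(blade up) 4.189239813289492 topz at rib 64.81171416573446 xmid -5.478355376036312 yaw dev 0.6157867412799334
handle n 107 end y -90.76904469485957 pitch(blade up) 3.0687107970960583 topz at rib 63.39229489164139 xmid -4.44871135719356 yaw dev -2.0942103406818875
```

{"name": "play_rows", "arguments": {"dp": [[0, 0, -1.5], [0, 0, -1], [0, 0, 0], [0, 0, 5], [0, 0, 3], [0, 0, 0], [0, 0, 0]], "yaw": [0, 0, 0, 0, 0, 0, 0]}}

```text
t: 38.98
ee_pos: [535.1, 280.0, 59.1]
orientation: [0.34, 3.123, 0.0]
ft_force: [0.3, 0.6, -1.6]
width: 19.8
grasp_force: 30.0
```

```bash
python3 - <<'E'
from m import *
st();p=ctrl.get_obs()["ee_pos"]
for n in("scene","top"):
    im=viewer.get_image(n); hend(im,p)
E
```

```text
t 38.9833 p [535.1 280.   59.1] rack [-4.4 19.9] yawc 77.58530128307102 F [ 0.3  0.6 -1.6] M [0. 0. 0.] w 19.83733911509146 g 29.999564588069916 q6 -0.89163405772232
handle n 131 end y -93.300650412905 pitch(blade up) 1.1672055238227235 topz at rib 71.81555539524898 xmid -6.008387338057972 yaw dev 1.0808683459291477
handle n 111 end y -90.87842985193986 pitch(blade up) 1.300218415353198 topz at rib 71.73603778668908 xmid -4.560734617626611 yaw dev -2.299972951020896
```

{"name": "play_rows", "arguments": {"dp": [[11.4, -2.5, 0], [11.4, -2.5, 0], [11.4, -2.5, 0], [0, 0, 0], [0, 0, -4], [0, 0, -2], [0, 0, 0], [0, 0, 0]], "yaw": [0, 0, 0, 0, 0, 0, 0, 0]}}

```text
t: 39.75
ee_pos: [568.2, 272.5, 52.7]
orientation: [-0.339, -3.122, 0.001]
ft_force: [-1.7, 0.4, -1.5]
width: 19.8
grasp_force: 30.0
```

```bash
python3 - <<'E'
from m import *
st();p=ctrl.get_obs()["ee_pos"]
for n in("scene","top"):
    im=viewer.get_image(n); hend(im,p)
E
```

```text
t 39.75 p [568.2 272.5  52.7] rack [ -4.6 -14. ] yawc 77.61997534395435 F [-1.7  0.4 -1.5] M [-0. -0.  0.] w 19.813318165109397 g 29.9996218085289 q6 -0.9263928985733538
handle n 138 end y -127.48601990568672 pitch(blade up) 1.5233773243415443 topz at rib 66.7021367393289 xmid -6.582378649164298 yaw dev 0.3270291122869324
handle n 102 end y -124.83745422270738 pitch(blade up) 2.6798879492999705 topz at rib 68.69514354041601 xmid -5.5075458092434335 yaw dev -3.6656369227581265
```

{"name": "play_rows", "arguments": {"dp": [[0, 0, 0], [0, 0, 0], [0, 0, 0], [0, 0, 0], [0, 0, 0], [0, 0, 0], [0, 0, 0], [0, 0, 0]], "yaw": [0, 0, 0, 0, 0, 0, 0, 0], "gripper": 0.66}}

```text
t: 40.52
ee_pos: [568.9, 272.6, 53.2]
orientation: [0.339, 3.123, 0.0]
ft_force: [0.6, -0.6, 0.0]
width: 29.9
grasp_force: 0.0
```

```bash
python3 - <<'E'
from m import *
st();p=ctrl.get_obs()["ee_pos"]
for n in("scene","top"):
    im=viewer.get_image(n); hend(im,p)
E
```

```text
t 40.5167 p [568.9 272.6  53.2] rack [ -4.3 -14.7] yawc 77.60451357199594 F [ 0.6 -0.6  0. ] M [-0.  0. -0.] w 29.876396949353982 g 0.0 q6 -0.9264151650793476
handle n 132 end y -127.60499281448354 pitch(blade up) 1.2891336802222733 topz at rib 65.86510535313255 xmid -6.66830242912628 yaw dev 0.5969333864976815
handle n 99 end y -124.41188043624379 pitch(blade up) 0.431924562999867 topz at rib 64.30458259681431 xmid -5.416230396365497 yaw dev -2.868451536021042
```

The turner is balanced. Now the scraper.

{"name": "play_rows", "arguments": {"dp": [[0, 0, 5], [0, 0, 15], [0, 0, 30], [0, 0, 37], [-14.4, -32.7, 0], [-14.4, -32.7, 0], [-14.4, -32.7, 0], [-14.4, -32.7, 0]], "yaw": [0, 0, 0, 0, 1.3, 1.3, 1.3, 1.3]}}

```text
t: 41.28
ee_pos: [510.6, 140.8, 140.8]
orientation: [0.194, 3.135, 0.0]
ft_force: [0.3, -0.6, -0.6]
width: 29.9
grasp_force: 0.0
```

{"name": "play_rows", "arguments": {"dp": [[-14.4, -32.7, 0], [-14.4, -32.7, 0], [-14.4, -32.7, 0], [-14.4, -32.7, 0], [-14.1, -32.7, 0], [0, 0, -35], [0, 0, -35], [0, 0, 0]], "yaw": [0, 0, 0, 0, 0, 0, 0, 0], "gripper": 0.4}}

```text
t: 41.95
ee_pos: [436.1, -22.2, 66.2]
orientation: [-0.199, -3.127, -0.0]
ft_force: [-1.1, 0.4, -0.5]
width: 52.6
grasp_force: 0.0
```

{"name": "play_rows", "arguments": {"dp": [[0, 0, 0]], "yaw": [0]}}

```text
t: 42.03
ee_pos: [438.3, -21.7, 69.5]
orientation: [-0.197, -3.131, -0.0]
ft_force: [-0.2, 0.7, 0.3]
width: 52.7
grasp_force: 0.0
```

```bash
python3 - <<'E'
from m import *
st()
im=viewer.get_image("scene"); handle(im,460,540,-55,0); tools(im); save(im,"s3.png",(200,110,520,290),2.4)
hend(im,np.r_[R2W(62,-6),50]); hend(im,np.r_[R2W(-5,-6),50]); tum(im,(499,-402),50,74)
E
```

```text
t 42.0333 p [438.3 -21.7  69.5] rack [-319.8   49.7] yawc 82.78689814063875 F [-0.2  0.7  0.3] M [ 0.  0. -0.] w 52.68559388126613 g 0.0 q6 -1.5214400439480011
y at x0,x1 [-25.3 -33.4] yaw -5.8168928155635395 123 xmax 539.9727060432132
tool c [464.7 -26.6] size [44.94359588623047, 195.42974853515625] blade yaw 171.62637 + -0.18805255894502976 handle off -2.2298669899956245 z 18.84297665201734
handle n 158 end y -126.33158927412512 pitch(blade up) -0.12084256975813251 topz at rib 63.75380988575254 xmid 59.26479364178355 yaw dev -0.4927260748116073
handle n 151 end y -127.39999129436342 pitch(blade up) 0.1315373868025069 topz at rib 64.16495921757885 xmid -6.286158212031538 yaw dev -0.12686868460340214
tum [ 503.4 -404.1   72.4] [52.5 52.6 12.3] 227 med [ 504.6 -403.3   73.2]
```

View pics/s3.png

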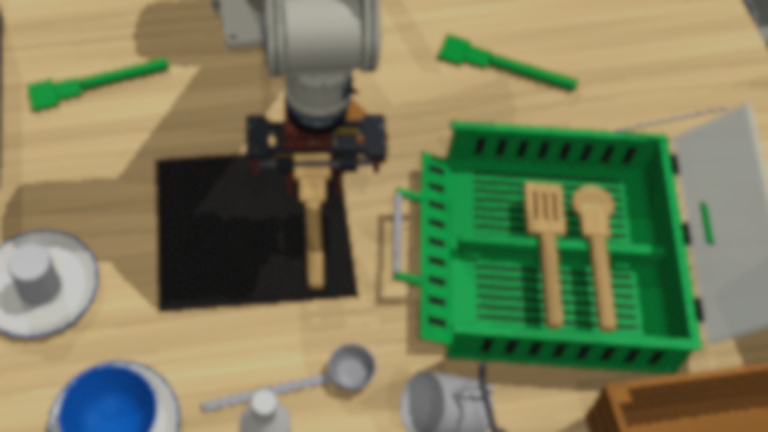

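Turner at (545,250) and spoon at (600,255) lie balanced on the rib. The gripper is above the scraper.

{"name": "play_rows", "arguments": {"dp": [[0, -0.6, -25], [0, 0, -20], [0, 0, -10], [0, 0, -5], [0, 0, 0], [0, 0, 0]], "yaw": [0, 0, 0, 0, 0, 0]}}

```text
t: 42.58
ee_pos: [440.4, -22.1, 11.2]
orientation: [0.196, 3.134, -0.0]
ft_force: [-0.0, -0.1, 0.0]
width: 52.6
grasp_force: 0.0
```

```bash
python3 - <<'E'
from m import *
st()
E
```

```text
t 42.5833 p [440.4 -22.1  11.2] rack [-319.7   47.5] yawc 82.83456926043448 F [-0.  -0.1  0. ] M [0. 0. 0.] w 52.55994681757506 g 0.0 q6 -1.5228157141697953
```

{"name": "play_rows", "arguments": {"dp": [[0, 0, -2], [0, 0, 0], [0, 0, 0], [0, 0, 0], [0, 0, 0], [0, 0, 0], [0, 0, 0]], "yaw": [0, 0, 0, 0, 0, 0, 0], "gripper": 0.9}}

```text
t: 43.17
ee_pos: [439.7, -22.3, 8.3]
orientation: [0.197, 3.135, -0.0]
ft_force: [-0.0, -0.0, 2.8]
width: 19.7
grasp_force: 30.0
```

{"name": "play_rows", "arguments": {"dp": [[0, 0, 10], [0, 0, 30], [0, 0, 35], [0, 0, 35], [0, 0, 20], [0, 0, 0]], "yaw": [0, 0, 0, 0, 0, 0]}}

```text
t: 43.67
ee_pos: [442.1, -22.5, 142.5]
orientation: [0.197, 3.128, -0.0]
ft_force: [-0.8, -0.4, -1.1]
width: 19.9
grasp_force: 30.0
```

{"name": "play_rows", "arguments": {"dp": [[12.4, 29, 0], [12.4, 29, 0], [12.4, 29, 0], [12.4, 29, 0], [12.4, 29, 0], [12.4, 29, 0], [12.4, 29, 0], [12.8, 29, 0]], "yaw": [-0.7, -0.7, -0.7, -0.7, -0.7, -0.7, -0.5, -0.5]}}

```text
t: 44.33
ee_pos: [538.7, 211.0, 137.1]
orientation: [-0.339, -3.121, 0.002]
ft_force: [-0.1, -1.0, -0.9]
width: 19.7
grasp_force: 30.0
```

{"name": "play_rows", "arguments": {"dp": [[0, 0, -25], [0, 0, -25], [0, 0, -5], [0, 0, 0], [0, 0, 0]], "yaw": [0, 0, 0, 0, 0]}}

```text
t: 44.75
ee_pos: [538.8, 209.4, 83.0]
orientation: [-0.34, -3.122, 0.001]
ft_force: [0.6, 0.5, -0.4]
width: 20.0
grasp_force: 30.0
```

```bash
python3 - <<'E'
from m import *
st();p=ctrl.get_obs()["ee_pos"]
for n in("scene","top"):
    im=viewer.get_image(n); hend(im,p)
E
```

```text
t 44.75 p [538.8 209.4  83. ] rack [-72.6   1.1] yawc 77.58672145971506 F [ 0.6  0.5 -0.4] M [ 0.1  0.  -0. ] w 19.96156719453008 g 29.99966561794281 q6 -1.0041055071032627
handle n 157 end y -119.1295607519201 pitch(blade up) 0.7637642507237932 topz at rib 96.11937964583517 xmid -74.26462083502167 yaw dev -0.8835664632021757
handle n 86 end y -115.8360703474794 pitch(blade up) -1.3490617873836948 topz at rib 94.35346143717156 xmid -74.82466092400017 yaw dev -7.36012961440713
```

{"name": "play_rows", "arguments": {"dp": [[3.4, -0.8, 0], [0, 0, -12], [0, 0, -9], [0, 0, -5], [0, 0, -2], [0, 0, 0], [0, 0, 0]], "yaw": [0, 0, 0, 0, 0, 0, 0]}}

```text
t: 45.43
ee_pos: [542.4, 208.9, 54.9]
orientation: [-0.339, -3.123, 0.0]
ft_force: [-0.9, 0.4, -0.6]
width: 20.0
grasp_force: 30.0
```

```bash
python3 - <<'E'
from m import *
st();p=ctrl.get_obs()["ee_pos"]
for n in("scene","top"):
    im=viewer.get_image(n); hend(im,p)
E
```

```text
t 45.4333 p [542.4 208.9  54.9] rack [-72.2  -2.5] yawc 77.60937784093562 F [-0.9  0.4 -0.6] M [-0. -0. -0.] w 19.982506671631924 g 29.999782741069794 q6 -1.0073828254720867
handle n 150 end y -123.06590335332298 pitch(blade up) 1.0327474568957133 topz at rib 68.74982382605072 xmid -73.74128814429966 yaw dev -0.22713790194256078
handle n 79 end y -118.78848352315613 pitch(blade up) -1.0098371916497788 topz at rib 66.18548019602343 xmid -74.14541171980501 yaw dev -8.646268820672368
```

{"name": "play_rows", "arguments": {"dp": [[0, 0, -2], [0, 0, 0], [0, 0, 0]], "yaw": [0, 0, 0]}}

```text
t: 45.78
ee_pos: [542.6, 209.0, 53.2]
orientation: [0.339, 3.123, 0.0]
ft_force: [-0.7, 0.3, -1.2]
width: 20.1
grasp_force: 30.0
```

{"name": "play_rows", "arguments": {"dp": [[0, 0, 0], [0, 0, 0], [0, 0, 0], [0, 0, 0], [0, 0, 0], [0, 0, 0], [0, 0, 0], [0, 0, 0]], "yaw": [0, 0, 0, 0, 0, 0, 0, 0], "gripper": 0.66}}

```text
t: 46.45
ee_pos: [542.6, 209.0, 53.2]
orientation: [0.339, 3.123, 0.0]
ft_force: [-0.3, 0.0, 0.2]
width: 29.8
grasp_force: 0.0
```

```bash
python3 - <<'E'
from m import *
st();p=ctrl.get_obs()["ee_pos"]
for n in("scene","top"):
    im=viewer.get_image(n); hend(im,p)
E
```

```text
t 46.45 p [542.6 209.   53.2] rack [-72.1  -2.7] yawc 77.60390004583383 F [-0.3  0.   0.2] M [-0.  0. -0.] w 29.82077831764249 g 0.0 q6 -1.0073557798386572
handle n 159 end y -115.36763452791637 pitch(blade up) 15.24342644027614 topz at rib 63.82100982578988 xmid -73.88791215209135 yaw dev 0.3464837229619816
handle n 76 end y -117.93668373580208 pitch(blade up) 17.911387115164633 topz at rib 67.42870712114434 xmid -73.52293097964503 yaw dev -6.417986623748817
```

{"name": "play_rows", "arguments": {"dp": [[0, 0, 0], [0, 0, 0], [0, 0, 0], [0, 0, 0], [0, 0, 20], [-11.1, 2.4, 0], [-11.1, 2.5, 0], [0, 0, 0]], "yaw": [0, 0, 0, 0, 0, 0, 0, 0], "gripper": 0.9}}

```text
t: 47.22
ee_pos: [517.0, 213.8, 72.4]
orientation: [-0.338, -3.12, 0.002]
ft_force: [0.0, -0.1, -0.9]
width: 19.7
grasp_force: 30.0
```

{"name": "play_rows", "arguments": {"dp": [[0, 0, -8], [0, 0, -5], [0, 0, -4], [0, 0, -3], [0, 0, -2], [0, 0, 0], [0, 0, 0]], "yaw": [0, 0, 0, 0, 0, 0, 0]}}

```text
t: 47.8
ee_pos: [519.9, 214.0, 50.7]
orientation: [-0.339, -3.122, 0.0]
ft_force: [-4.7, 2.1, 7.3]
width: 19.7
grasp_force: 30.0
```

```bash
python3 - <<'E'
from m import *
st();p=ctrl.get_obs()["ee_pos"]
for n in("scene","top"):
    im=viewer.get_image(n); hend(im,p)
E
```

```text
t 47.8 p [519.9 214.   50.7] rack [-72.1  20.6] yawc 77.59151536096562 F [-4.7  2.1  7.3] M [ 0.3  0.6 -0. ] w 19.710147632849186 g 30.001427829265594 q6 -0.9857941899151844
handle n 155 end y -100.73736529970505 pitch(blade up) 3.0044364513731097 topz at rib 63.39956521479684 xmid -73.82117120611117 yaw dev -1.1639553219045717
handle n 90 end y -97.84666719650686 pitch(blade up) 2.745958279280293 topz at rib 63.236156053009154 xmid -74.43858177580998 yaw dev -6.6762628194688425
```

{"name": "play_rows", "arguments": {"dp": [[0, 0, -1.5], [0, 0, -1], [0, 0, 0], [0, 0, 5], [0, 0, 3], [0, 0, 0], [0, 0, 0]], "yaw": [0, 0, 0, 0, 0, 0, 0]}}

```text
t: 48.48
ee_pos: [520.6, 213.8, 56.4]
orientation: [0.339, 3.123, -0.0]
ft_force: [1.2, -0.7, -0.8]
width: 19.6
grasp_force: 30.0
```

```bash
python3 - <<'E'
from m import *
st();p=ctrl.get_obs()["ee_pos"]
for n in("scene","top"):
    im=viewer.get_image(n); hend(im,p)
E
```

```text
t 48.4833 p [520.6 213.8  56.4] rack [-72.2  19.9] yawc 77.59760615849301 F [ 1.2 -0.7 -0.8] M [ 0. -0. -0.] w 19.64688185670081 g 29.999552071094513 q6 -0.9857222074247499
handle n 142 end y -99.54885928261575 pitch(blade up) 1.1524800226681828 topz at rib 72.36754684107008 xmid -73.89142318794904 yaw dev -0.013881819912730447
handle n 88 end y -97.11023016743691 pitch(blade up) 1.4879512597561209 topz at rib 73.07353046718228 xmid -74.60478555632459 yaw dev -7.046747349390566
```

{"name": "play_rows", "arguments": {"dp": [[5.7, -1.2, 0], [5.7, -1.3, 0], [0, 0, 0], [0, 0, -4], [0, 0, -2], [0, 0, 0], [0, 0, 0]], "yaw": [0, 0, 0, 0, 0, 0, 0]}}

```text
t: 49.17
ee_pos: [531.4, 211.2, 50.3]
orientation: [-0.339, -3.122, 0.001]
ft_force: [0.6, 0.1, -0.5]
width: 19.9
grasp_force: 30.0
```

```bash
python3 - <<'E'
from m import *
st();p=ctrl.get_obs()["ee_pos"]
for n in("scene","top"):
    im=viewer.get_image(n); hend(im,p)
E
```

```text
t 49.1667 p [531.4 211.2  50.3] rack [-72.3   8.8] yawc 77.60889342237535 F [ 0.6  0.1 -0.5] M [-0.  0.  0.] w 19.93592006392547 g 29.999591410160065 q6 -0.9969929740199233
handle n 144 end y -111.66915469547456 pitch(blade up) -0.5068933898212626 topz at rib 64.49092111871379 xmid -73.51449780635345 yaw dev 1.2384220495056302
handle n 80 end y -108.40696534915008 pitch(blade up) 1.1098818897884963 topz at rib 66.88493871740815 xmid -74.6413883695821 yaw dev -7.507981381216808
```

{"name": "play_rows", "arguments": {"dp": [[0, 0, 0], [0, 0, 0], [0, 0, 0], [0, 0, 0], [0, 0, 0], [0, 0, 0], [0, 0, 0], [0, 0, 0]], "yaw": [0, 0, 0, 0, 0, 0, 0, 0], "gripper": 0.66}}

```text
t: 49.93
ee_pos: [531.8, 211.3, 50.7]
orientation: [-0.339, -3.123, 0.0]
ft_force: [-0.2, 0.5, 0.4]
width: 29.8
grasp_force: 0.0
```

```bash
python3 - <<'E'
from m import *
st();p=ctrl.get_obs()["ee_pos"]
for n in("scene","top"):
    im=viewer.get_image(n); hend(im,p)
E
```

```text
t 49.9333 p [531.8 211.3  50.7] rack [-72.1   8.4] yawc 77.60539441277479 F [-0.2  0.5  0.4] M [ 0. -0. -0.] w 29.84795825561702 g 0.0 q6 -0.997006739533838
handle n 144 end y -111.43200600705704 pitch(blade up) 0.96399003760567 topz at rib 65.20700382019291 xmid -73.77082563863515 yaw dev 0.9584231840115369
handle n 84 end y -109.12592413329673 pitch(blade up) 0.23698731375862583 topz at rib 63.736969038404695 xmid -73.75852237008023 yaw dev -8.037952575542485
```

The scraper is balanced too. I'll retreat, check everything, and go above the bar.

{"name": "play_rows", "arguments": {"dp": [[0, 0, 4], [0, 0, 12], [0, 0, 25], [0, 0, 30], [0, 0, 20], [0, 0, 0], [-4, -26, 0], [-4, -26, 0]], "yaw": [0, 0, 0, 0, 0, 0, 0, 0]}}

```text
t: 50.7
ee_pos: [524.0, 159.7, 142.5]
orientation: [0.335, 3.122, 0.001]
ft_force: [0.6, -0.7, 0.3]
width: 30.1
grasp_force: 0.0
```

{"name": "play_rows", "arguments": {"dp": [[-4, -26, 0], [-4, -26, 0], [-4.4, -27.7, 0], [0, 0, 0], [0, 0, 0], [0, 0, 0]], "yaw": [0, 0, 0, 0, 0, 0], "gripper": 0.5}}

```text
t: 51.2
ee_pos: [511.6, 79.9, 141.8]
orientation: [0.34, 3.123, 0.0]
ft_force: [-0.5, -1.0, 0.5]
width: 44.0
grasp_force: 0.0
```

```bash
cat >> m.py <<'E'
def chk():
    for n in("scene","top"):
        im=viewer.get_image(n)
        for a in(62,-5,-72):
            try: hend(im,np.r_[R2W(a,-6),50])
            except Exception as e: print(a,e)
        tum(im,(499,-402),50,74); bar(im)
    return im
E
python3 - <<'E'
from m import *
st(); chk()
E
```

```text
t 51.2 p [511.6  79.9 141.8] rack [-204.9   -0.1] yawc 77.56943943146294 F [-0.5 -1.   0.5] M [0. 0. 0.] w 43.986818517917364 g 0.0 q6 -1.2222499777500684
handle n 160 end y -126.95756456512886 pitch(blade up) 0.44306995201013644 topz at rib 64.41847195933069 xmid 59.607383162223144 yaw dev -0.6021760932447735
handle n 153 end y -127.51958489537243 pitch(blade up) 0.33460346752570747 topz at rib 64.22683828405624 xmid -5.912650102205413 yaw dev -0.20604433040352318
handle n 127 end y -112.19902463867368 pitch(blade up) 0.14995683811093954 topz at rib 63.98408974721805 xmid -74.09342401213078 yaw dev 0.6174652679670547
tum [ 503.4 -404.4   72.6] [55.8 53.2 13.2] 224 med [ 504.6 -403.4   73.1]
green 326 x [-171.  -154.3 -136.5] z [25.5 32.7 42. ]
grey 90 x [-208.5 -204.9 -200.7] z [47.9 53.1 57.6]
handle n 171 end y -124.05301441836058 pitch(blade up) 0.15649436016744867 topz at rib 63.88309956818874 xmid 61.48345067622211 yaw dev 0.45941614182003737
handle n 166 end y -124.34765419891563 pitch(blade up) 0.7330124428138458 topz at rib 64.8902852197245 xmid -4.979028491203823 yaw dev 0.1755461051177408
-72 attempt to get argmax of an empty sequence
tum [ 501.3 -403.2   72.9] [53.6 54.2 13.6] 306 med [ 500.2 -402.2   72.5]
```

{"name": "play_rows", "arguments": {"dp": [[0, 0, -35], [0, 0, -30], [0, 0, -22], [0, 0, -12], [0, 0, -4], [0, 0, 0], [0, 0, 0]], "yaw": [0, 0, 0, 0, 0, 0, 0]}}

```text
t: 51.88
ee_pos: [512.1, 80.1, 39.3]
orientation: [0.338, 3.122, 0.0]
ft_force: [0.6, 0.1, -0.1]
width: 43.9
grasp_force: 0.0
```

{"name": "play_rows", "arguments": {"dp": [[0, 0, 0], [0, 0, 0], [0, 0, 0], [0, 0, 0], [0, 0, 0], [0, 0, 0]], "yaw": [0, 0, 0, 0, 0, 0], "gripper": 0.95}}

```text
t: 52.38
ee_pos: [512.1, 81.1, 39.1]
orientation: [0.342, 3.122, 0.004]
ft_force: [0.4, 7.1, 2.6]
width: 9.2
grasp_force: 30.0
```

```bash
python3 - <<'E'
from m import *
st()
E
```

```text
t 52.3833 p [512.1  81.1  39.1] rack [-203.5   -0.3] yawc 77.49323144024677 F [0.4 7.1 2.6] M [ 1.3 -0.1  0. ] w 9.23971841800807 g 30.001928508281708 q6 -1.2229797246927903
```

The bar is gripped (9 mm). I'll swing it up along its arc.

{"name": "play_rows", "arguments": {"dp": [[1.1, 5.1, 10.8], [1.4, 6.5, 9.9], [1.8, 8, 8.8], [2, 9.1, 7.5], [0, 0, 0]], "yaw": [0, 0, 0, 0, 0]}}

```text
t: 52.8
ee_pos: [518.2, 108.6, 77.7]
orientation: [0.337, 3.123, -0.002]
ft_force: [-2.3, -6.9, 10.6]
width: 8.8
grasp_force: 30.0
```

```bash
python3 - <<'E'
from m import *
st()
E
```

```text
t 52.8 p [518.2 108.6  77.7] rack [-175.4   -0.4] yawc 77.67935731407503 F [-2.3 -6.9 10.6] M [-1.2  0.4 -0. ] w 8.784008095274041 g 30.001952648162842 q6 -1.1693650635523203
```

{"name": "play_rows", "arguments": {"dp": [[2.2, 10.2, 5.5], [2.4, 10.9, 4], [2.5, 11.3, 2.3], [1.7, 7.8, 0.5], [0.9, 3.9, 0], [0, 0, 0]], "yaw": [0, 0, 0, 0, 0, 0]}}

```text
t: 53.3
ee_pos: [528.2, 153.3, 90.0]
orientation: [0.338, 3.122, 0.001]
ft_force: [-2.5, 1.1, 12.8]
width: 9.1
grasp_force: 30.0
```

```bash
python3 - <<'E'
from m import *
st(); bar(viewer.get_image("scene"))
E
```

```text
t 53.3 p [528.2 153.3  90. ] rack [-129.6   -0.5] yawc 77.64880164612146 F [-2.5  1.1 12.8] M [-0.1  0.5 -0. ] w 9.052503066630951 g 29.991829991340637 q6 -1.0939852667212848
green 1 x [-139.7 -139.7 -139.7] z [93.5 93.5 93.5]
grey 57 x [-135.6 -131.7 -126.2] z [ 99.9 103.5 110. ]
```

{"name": "play_rows", "arguments": {"dp": [[0.6, 2.9, 0], [0.6, 2.9, 0], [0, 0, 0], [0, 0, 0]], "yaw": [0, 0, 0, 0]}}

```text
t: 53.68
ee_pos: [528.3, 154.3, 89.9]
orientation: [-0.336, -3.123, 0.01]
ft_force: [-3.0, -24.6, 20.0]
width: 8.8
grasp_force: 30.0
```

```bash
python3 - <<'E'
from m import *
st()
E
```

```text
t 53.6833 p [528.3 154.3  89.9] rack [-128.6   -0.4] yawc 77.73143102173552 F [ -3.  -24.6  20. ] M [-4.4  0.5  0. ] w 8.827113180582774 g 29.996297657489777 q6 -1.0847421731509703
```

{"name": "play_rows", "arguments": {"dp": [[0, 0, 0], [0, 0, 0], [0, 0, 0], [0, 0, 0], [0, 0, 0], [0, 0, 0]], "yaw": [0, 0, 0, 0, 0, 0], "gripper": 0.5}}

```text
t: 54.18
ee_pos: [528.5, 158.6, 87.9]
orientation: [-0.338, -3.123, 0.0]
ft_force: [0.3, -1.4, -0.1]
width: 43.0
grasp_force: 0.0
```

{"name": "play_rows", "arguments": {"dp": [[-0.9, -3.9, 0], [0, 0, 0], [0, 0, 15], [0, 0, 35], [0, 0, 40], [0, 0, 30], [0, 0, 0]], "yaw": [0, 0, 0, 0, 0, 0, 0]}}

```text
t: 54.77
ee_pos: [531.2, 155.3, 214.1]
orientation: [0.338, 3.114, 0.006]
ft_force: [0.7, 0.9, 0.0]
width: 43.8
grasp_force: 0.0
```

{"name": "play_rows", "arguments": {"dp": [[-25, -30, 0], [-25, -30, 0], [-25, -30, 0], [-25, -30, 0], [0, 0, 0], [0, 0, 0]], "yaw": [0, 0, 0, 0, 0, 0]}}

```text
t: 55.27
ee_pos: [426.5, 33.3, 207.7]
orientation: [-0.343, -3.122, 0.0]
ft_force: [1.0, 0.6, 0.5]
width: 44.2
grasp_force: 0.0
```

```bash
python3 - <<'E'
from m import *
st(); im=chk(); save(im,"end.png",k=1.25)
E
```

```text
t 55.2667 p [426.5  33.3 207.7] rack [-268.7   73. ] yawc 77.44802731535266 F [1.  0.6 0.5] M [ 0.  0. -0.] w 44.20157991542042 g 0.0 q6 -1.3017718722263947
handle n 156 end y -126.60427939281287 pitch(blade up) -0.3035910688311545 topz at rib 63.10636197918482 xmid 59.6352469720112 yaw dev -0.4955587344659195
handle n 153 end y -127.78023397649015 pitch(blade up) 0.5541004968280256 topz at rib 64.45663521932762 xmid -5.675890911426808 yaw dev 0.10403970618441633
handle n 126 end y -111.79161254398245 pitch(blade up) -0.7196180155766058 topz at rib 62.82366204819453 xmid -73.99576154720404 yaw dev 0.5758594777061805
tum [ 503.1 -404.3   72.4] [52.7 52.5 12.7] 228 med [ 504.2 -403.    73.1]
green 1 x [-135.3 -135.3 -135.3] z [79. 79. 79.]
grey 105 x [-135.1 -131.1 -125.6] z [ 98.7 103.4 108.8]
handle n 167 end y -123.97576420724187 pitch(blade up) 0.23114245996989344 topz at rib 63.66903451852677 xmid 61.300777006066696 yaw dev -0.24614302884069364
handle n 170 end y -125.19814333890042 pitch(blade up) 0.01947544366451005 topz at rib 63.5395057888277 xmid -4.4596711993444575 yaw dev 0.08299619151332475
handle n 141 end y -109.76157482510293 pitch(blade up) 0.9771535354618268 topz at rib 64.76287827780222 xmid -72.95715461094204 yaw dev 0.06178580274981706
tum [ 500.2 -403.    72.7] [56.1 53.9 13.4] 307 med [ 500.7 -402.2   72.8]
```

View pics/end.png

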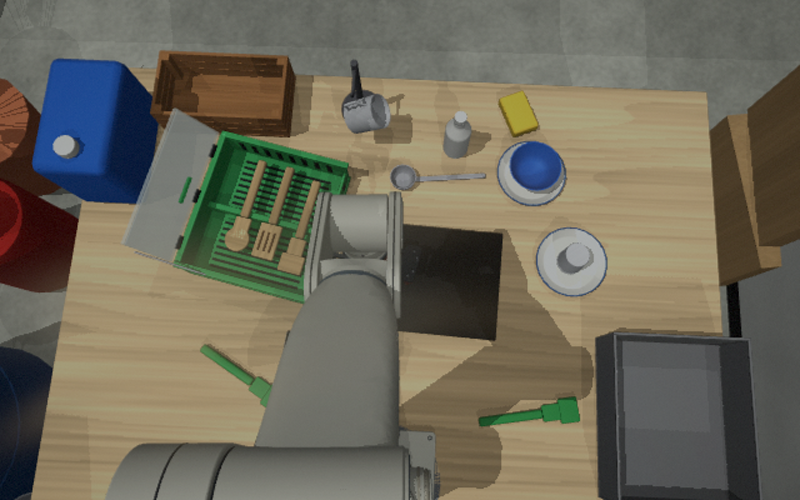

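In the end view the spoon, turner and scraper lie level across the rib at (240–300,160–270). The tumbler stands on the plate at (575,258), and the depth check puts the bar at its shut position. Handing in.

```bash
python3 -c "
from workcell import ticket
print(ticket.close_job())"
```

```text
the job is handed in; nothing more can be done
None
```

The job is handed in; my last camera check showed the spoon, turner and scraper balanced level on the rib, the tumbler mouth-down on the plate and the drop front fully up, but the hand-in returned no verdict.

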